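Check the laboratory balance with its set of check weights

ROBOT

A 6-joint arm with a two-finger parallel gripper is mounted at the origin on a cart in front of the work surface, level with it; the furniture and walls round the work are solid. World frame = base frame: x ahead of the robot, y to its left, z up, the work surface at z = 0. Lengths are in m, angles in rad, forces in N, time in s.
With the tool pointing down it reaches from about 0.375 to 0.975 m from the base axis. Payload 3.8 kg.
Tool frame: the origin (TCP) lies midway between the tips of the shut fingers; the grasp point (between the pads) lies 19 mm behind it; z points along the fingers, y is the line along which they close (so a half turn about z gives the same grasp; the last joint's range is limited). The gripper opens to 85 mm and grips with 20 to 120 N. Pads are 22 mm wide; open, the fingers measure 114 mm over their backs; the gripper's body (76 mm by 85 mm) begins 54 mm behind the grasp point. The pads swing forward as they close: fully open they stand 13 mm farther back than shut.
Start: joints at [1.189, 0.264, 1.604, -0, 1.274, -0.037], TCP at [0.228, 0.635, 0.231] pointing down, gripper open.
Joint ranges: [-2.63, 2.63], [-0.94, 2.18], [0.31, 2.57], [-1.31, 4.45], [0, 2.66], [-2.55, 2.55]. Speed limits (rad/s): [2.57, 2.57, 3.14, 3.14, 3.14, 3.14].

INTERFACE

Orientations are given as a rotation vector (axis times angle).
In Python, from workcell import status, read_camera, workorder, masks_of gives the robot as it stands.
- The arm moves only by the tool drive_tool, never from a script. Its argument "rows" is a list of rows, each a list of 7 numbers: the turn, a rotation vector about the tool's x, y, z in degrees, then the shift along the tool's x, y, z in m, then the opening, from 0 (shut) to 1 (fully open). In form: [[ax, ay, az, tx, ty, tz, claw], ...]. A call has 1 to 8 rows; each row shifts and turns the commanded pose from where the row before left it, along the tool's axes as they then stand; what a row does not reach is not made up. A row lasts 1/12 s, in which the tool goes at most 41.7 mm and 7.16 degrees, less where a joint would pass 70% of its speed; a pose out of reach is approached as far as the arm can. A call is refused whole if a number of a shift passes 0.0417 or a number of a turn 7.16, either way. A call with a gripper value outside its range is refused whole. The fingers move at their own pace and stop on an object; "force" is the grip in N (left out, the last holds). Time passes only in rows, so rows that do not move let the fingers close. It gives the time, the measured TCP pose, the force, the opening and the grip force at its end, in the units of the state.
- status.read_state(): the state, without advancing time (a new reading comes with each control period).
- read_camera(name): name is "scene" or "side" or "wrist"; returns a dict with "color" (400x640x3 uint8, red, green, blue), "intrinsics" (3x3 intrinsics, pixels), "world_from_camera" (4x4, takes a point from camera to world coordinates); the wrist camera has in their place "mount" (4x4, takes a point from camera to tool coordinates, whose origin is the TCP and whose axes are the flange's). Camera axes: x right, y up, looking along -z (the intrinsics and any distortion apply to the point x, -y, -z); pixel columns grow to the right and rows downward; lengths in m; the calibration is good to about 2 mm. A picture is of the moment at which its call begins: read the wrist's pose just before it. There is no depth.
- workorder.finish_job(): hands the job in; it is judged then, once.
Trained networks look in a picture, given as the dict that the camera call returned (one of the last four; its "shot" number tells which), for a name from the list of things; names that differ only in an ending like _2 or _b are one class to them, and where a whole thing is asked for, a point or a joint stands for the part that bears it (a point fixed in the world has none). Each returns a list of dicts, best first, with "score" (0 to 1); they miss things now and then, are a little off and sometimes report something else, mostly with a low value. They report only what shows in the picture. A call takes as long as a camera call. They do not tell look-alikes from the thing itself.
- masks_of(picture, name): "mask" (400x640 bool, what is visible of it) and "bbox" ([left, top, right, bottom] in pixels, round what is visible of it).
The state is a dict: "time": time; "q": joint angles; "joint_vel": joint speeds; "joint_torque": joint torques, N m; "tool_pos": TCP position; "tcp_rot": TCP orientation; "wrist_force": force on the tool from outside, world axes, zero at the start; "torque": the same for the moment, N m; "width": opening from 0.0 (shut) to 1.0 (fully open); "grip_force": force on a finger pad.
Only numpy, scipy, OpenCV 4.12 (cv2) and the standard library are available. Lean on these libraries where they do the work, as an engineer would, in place of code of your own. Each camera call takes 0.05 s, during which the arm holds its last target. There are 200 camera calls.

TASK

Do the daily check of the bench balance: slide its power switch to the left, on, before anything is put on the pan, then weigh the check weights that stand on the green mat one at a time, lightest first: set each one gently and upright in the middle of the pan with nothing else on it, let go, leave it at least two seconds for the reading to settle, and take it off before the next. Stand every weight upright on the mat again, and with the pan empty slide the switch back to the right, off. Never push the pan down onto its stop, and do not disturb the beaker, the timer or the small blue-capped bottle.

Things in the scene. Friction and masses are not known exactly. Their poses are not given: they have to be found in the camera images.
- balance: top-loading balance, white, 200 mm (its x) by 190 mm (y), flat deck 46 mm above the desk, fixed; origin at the centre of its underside, x to its back, y to its left as its user in front sees it, z up. Round pan towards the back, flush display at front left, power switch at front right. Nothing but pan and switch ridge stands above the deck
- power_switch (a joint): slide of the flush power switch, m along the balance's +y (to the left): 0 = off (right end, red shows in the slot), 0.010 = on (left end, green shows). Travel 10 mm with a spring detent: it resists with about 3 N up to the middle, then snaps on to the other end by itself and stays there
- switch_ridge (a point): middle of the top of the switch's black ridge, moving with the slide (axes like the balance's): the ridge stands 5 mm above the deck, is 5 mm thick along y (the way it slides) and 16 mm long along x; push it sideways with a fingertip held just above the flat deck, which is bare for 100 mm to its left and 30 mm to its right
- balance_pan (a joint): how far the pan is pressed down, m: 0 empty, grows by about 0.8 mm per newton (4.1 mm under the 500 g weight); overload stop at 9 mm
- pan_center (a point): centre of the top face of the round flat steel pan (124 mm across, 4 mm thick, 62 mm above the desk (z = 0.062) when empty), moving down with it; axes like the balance's; 100 mm behind the switch
- weights_mat: dark green rubber mat, 170 mm square, 3 mm thick, fixed on the desk; origin at the centre of its underside, so its top is at z = 0.003
- weight_50g: squat stainless-steel check weight, a round disc body 26 mm across and 10 mm high with a grip knob 12 mm across on top, 24 mm high over all, 50 g, lifted by the knob; origin at the centre of its underside, z up; any of the four may be absent
- weight_100g: squat stainless-steel check weight, a round disc body 32 mm across and 13 mm high with a grip knob 14 mm across on top, 27 mm high over all, 100 g, lifted by the knob; origin at the centre of its underside, z up; any of the four may be absent
- weight_200g: squat stainless-steel check weight, a round disc body 40 mm across and 17 mm high with a grip knob 16 mm across on top, 33 mm high over all, 200 g, lifted by the knob; origin at the centre of its underside, z up; any of the four may be absent
- weight_500g: squat stainless-steel check weight, a round disc body 54 mm across and 25 mm high with a grip knob 20 mm across on top, 43 mm high over all, 500 g, lifted by the knob; origin at the centre of its underside, z up; any of the four may be absent
- beaker: bystander: clear glass beaker, 56 mm across, 72 mm high, standing loose; origin at the centre of its underside
- bench_timer: bystander: white bench timer with a red dial, 60 x 62 x 33 mm, lying loose; origin at the centre of its underside
- buffer_bottle: bystander: clear bottle with blue cap, 56 mm across, 103 mm high, standing loose; origin at the centre of its underside
Things that resemble listed ones, but are neither listed nor needed, are in the scene too. Leave any orange look-alike of the weight_50g alone.

How it is judged:
On the way, in this order (a step that is already met when the one before it is completed fails the run):
1. the balance is switched on (slide fully left) with no weight on the pan (value of joint power_switch above 0.008 m and horizontal distance between each of weight_50g, weight_100g, weight_200g, weight_500g and pan_center above 0.08 m), for 0.3 s.
2. the 50 g weight stands alone on the pan, released and still, within 12 mm of the pan's centre for 1.5 s (horizontal distance between weight_50g and pan_center below 0.012 m and z of weight_50g in the frame of pan_center between -0.003 and 0.003 m and angle between weight_50g's own z axis and vertical below 0.1 rad and linear speed of weight_50g below 0.02 m/s and contact force between the fingers and weight_50g below 0.05 N and z of each of weight_100g, weight_200g, weight_500g in the frame of weight_50g below -0.03 m), for 1.5 s.
3. the 100 g weight stands alone on the pan, released and still, within 12 mm of the pan's centre for 1.5 s (horizontal distance between weight_100g and pan_center below 0.012 m and z of weight_100g in the frame of pan_center between -0.003 and 0.003 m and angle between weight_100g's own z axis and vertical below 0.1 rad and linear speed of weight_100g below 0.02 m/s and contact force between the fingers and weight_100g below 0.05 N and z of each of weight_50g, weight_200g, weight_500g in the frame of weight_100g below -0.03 m), for 1.5 s.
4. the 200 g weight stands alone on the pan, released and still, within 12 mm of the pan's centre for 1.5 s (horizontal distance between weight_200g and pan_center below 0.012 m and z of weight_200g in the frame of pan_center between -0.003 and 0.003 m and angle between weight_200g's own z axis and vertical below 0.1 rad and linear speed of weight_200g below 0.02 m/s and contact force between the fingers and weight_200g below 0.05 N and z of each of weight_50g, weight_100g, weight_500g in the frame of weight_200g below -0.03 m), for 1.5 s.
5. the 500 g weight stands alone on the pan, released and still, within 12 mm of the pan's centre for 1.5 s (horizontal distance between weight_500g and pan_center below 0.012 m and z of weight_500g in the frame of pan_center between -0.003 and 0.003 m and angle between weight_500g's own z axis and vertical below 0.1 rad and linear speed of weight_500g below 0.02 m/s and contact force between the fingers and weight_500g below 0.05 N and z of each of weight_50g, weight_100g, weight_200g in the frame of weight_500g below -0.03 m), for 1.5 s.
At the end, for the whole second after the job is handed in: the switch is off (slide within 2 mm of its right end) and every weight present stands upright (within 0.1 rad) and still on the mat, its centre inside the mat's outline (value of joint power_switch below 0.002 m and x of weight_50g in the frame of weights_mat between -0.085 and 0.085 m and y of weight_50g in the frame of weights_mat between -0.085 and 0.085 m and z of each of weight_50g, weight_100g, weight_200g, weight_500g in the frame of weights_mat below 0.007 m and angle between each of weight_50g, weight_100g, weight_200g, weight_500g's own z axis and vertical below 0.1 rad and linear speed of each of weight_50g, weight_100g, weight_200g, weight_500g below 0.02 m/s and x of weight_100g in the frame of weights_mat between -0.085 and 0.085 m and y of weight_100g in the frame of weights_mat between -0.085 and 0.085 m and x of weight_200g in the frame of weights_mat between -0.085 and 0.085 m and y of weight_200g in the frame of weights_mat between -0.085 and 0.085 m and x of weight_500g in the frame of weights_mat between -0.085 and 0.085 m and y of weight_500g in the frame of weights_mat between -0.085 and 0.085 m); the robot touches nothing.
It fails at once if the balance is off while a weight stands over its pan (value of joint power_switch below 0.005 m and horizontal distance between any of weight_50g, weight_100g, weight_200g, weight_500g and pan_center below 0.05 m).
It fails at once if the pan is pressed down onto its overload stop (more than 8 mm) (value of joint balance_pan above 0.008 m).
It fails at once if the beaker is pushed more than 25 mm or tipped over (distance of beaker from where it was at the start of the episode above 0.025 m or angle between beaker's own z axis and vertical above 0.5 rad).
It fails at once if the bench timer is pushed more than 25 mm or tipped over (distance of bench_timer from where it was at the start of the episode above 0.025 m or angle between bench_timer's own z axis and vertical above 0.5 rad).
It fails at once if the buffer bottle is pushed more than 25 mm or tipped over (distance of buffer_bottle from where it was at the start of the episode above 0.025 m or angle between buffer_bottle's own z axis and vertical above 0.5 rad).
Of weight_50g, weight_100g, weight_200g, weight_500g only 3 to 4 are there at a start; the rules pass over those that are not, and their reading is None.
At some moment in a run one of weight_50g, weight_100g, weight_200g, weight_500g may be knocked a few centimetres aside while the robot is not near it.
It also fails if it takes over 210 s, if anything falls off the work surface, if the arm or the gripper's body presses on something with over 40 N, if the wrist force passes 120 N, or if a joint passes its speed limit or range.

## Working session

There is one attempt and no reset: what is moved stays moved. The work goes in short steps, Python scripts to look and compute and a tool call to move; the robot and the scene stay as the last step left them, time stands still between calls to the robot, and variables do not carry over. Pictures are saved under pics/ and viewed, at most 14 in all, crops included, and the job is handed in when it is done.

Besides the shell and the picture viewer there is one more tool, called after ">>>" as name([rows], argument=value, ...), one row to a line, values as JSON. drive_tool: Moves the arm, as the interface text tells. Its arguments: {"type":"object","properties":{"rows":{"type":"array"},"force":{"type":"number"}},"required":["rows"]}

```bash
ls; mkdir -p pics; cat > h.py <<'E'
import numpy as np, cv2
from workcell import status, read_camera, workorder, masks_of
from scipy.spatial.transform import Rotation as R
def cam(name):
    s=status.read_state(); p=read_camera(name)
    if name=='wrist':
        T=np.eye(4); T[:3,:3]=R.from_rotvec(s['tcp_rot']).as_matrix(); T[:3,3]=s['tool_pos']
        p['T']=T@np.array(p['mount'])
    else: p['T']=np.array(p['world_from_camera'])
    return p
def save(p,f): cv2.imwrite('pics/'+f,p['color'][:,:,::-1])
def px2w(p,u,v,z):
    K=np.array(p['intrinsics']); d=np.linalg.inv(K)@[u,v,1]; d=p['T'][:3,:3]@[d[0],-d[1],-d[2]]
    o=p['T'][:3,3]; return o+d*(z-o[2])/d[2]
def w2px(p,X):
    c=p['T'][:3,:3].T@(np.array(X)-p['T'][:3,3]); K=np.array(p['intrinsics']); q=K@[c[0],-c[1],-c[2]]; return q[:2]/q[2]
E
python3 - <<'E'
from h import *
s=status.read_state(); print({k:np.round(v,3) for k,v in s.items()})
for n in ['scene','side','wrist']:
    p=cam(n); save(p,n+'0.png'); print(n,[k for k in p],np.round(p['T'],3).tolist())
    for o in ['balance','switch_ridge','pan_center','weights_mat','weight_50g','weight_100g','weight_200g','weight_500g','beaker','bench_timer','buffer_bottle']:
        print(o,[(m['bbox'],round(m['score'],2)) for m in masks_of(p,o)])
E
```

```text
pics
{'time': np.float64(0.0), 'q': array([ 1.189,  0.265,  1.605, -0.   ,  1.274, -0.037]), 'joint_vel': array([-0.002, -0.003,  0.   ,  0.001, -0.   , -0.   ]), 'joint_torque': array([-2.0000e-03, -5.1511e+01, -3.6731e+01,  0.0000e+00,  1.3000e-02,
       -0.0000e+00]), 'tool_pos': array([0.228, 0.635, 0.23 ]), 'tcp_rot': array([-5.390e-01, -3.095e+00,  3.000e-03]), 'wrist_force': array([-0.108,  0.553,  0.116]), 'torque': array([ 0.016, -0.07 , -0.013]), 'grip_force': np.float64(0.0), 'width': np.float64(0.998)}
scene ['color', 'intrinsics', 'world_from_camera', 'shot', 'T'] [[0.445, 0.513, -0.734, -0.227], [-0.895, 0.25, -0.369, -0.279], [-0.006, 0.821, 0.57, 0.73], [0.0, 0.0, 0.0, 1.0]]
balance [([218.3, 210.7, 311.4, 286.0], 0.58)]
switch_ridge [([286.5, 253.4, 294.0, 252.5], 0.47)]
pan_center [([231.4, 211.0, 286.9, 242.9], 0.81)]
weights_mat [([365.4, 230.9, 472.9, 297.3], 0.59)]
weight_50g [([336.7, 274.5, 345.9, 289.9], 0.62)]
weight_100g [([441.8, 252.0, 455.4, 269.5], 0.68)]
weight_200g [([410.0, 225.6, 426.5, 249.3], 0.54)]
weight_500g [([410.6, 259.6, 440.7, 287.6], 0.6
[... 685 characters left out ...]
([391.1, 260.8, 411.4, 282.1], 0.65)]
weight_500g [([358.1, 301.7, 390.1, 332.6], 0.64), ([391.9, 261.7, 411.9, 282.6], 0.45)]
beaker [([262.8, 137.0, 281.3, 164.8], 0.56)]
bench_timer [([309.9, 156.0, 344.1, 171.9], 0.77)]
buffer_bottle [([410.1, 204.5, 438.9, 243.9], 0.9)]
wrist ['color', 'intrinsics', 'mount', 'shot', 'T'] [[0.338, -0.89, -0.307, 0.148], [0.941, 0.32, 0.109, 0.664], [0.001, -0.326, 0.945, 0.373], [0.0, 0.0, 0.0, 1.0]]
balance [([61.8, 342.7, 80.9, 359.7], 0.71)]
switch_ridge [([59.9, 342.6, 83.8, 364.4], 0.38)]
pan_center []
weights_mat [([64.0, 340.5, 81.6, 363.3], 0.28)]
weight_50g []
weight_100g []
weight_200g []
weight_500g []
beaker []
bench_timer []
buffer_bottle []
```

View pics/scene0.png

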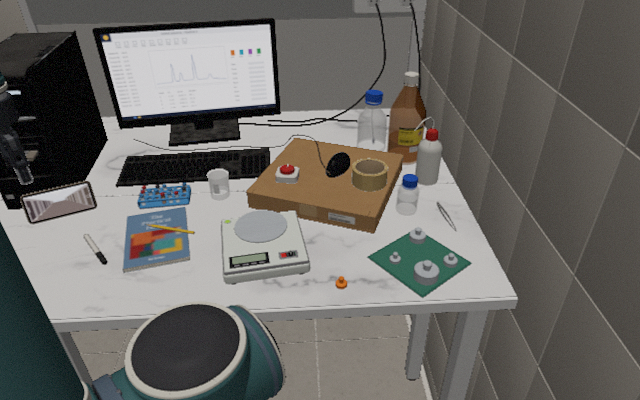

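View pics/side0.png

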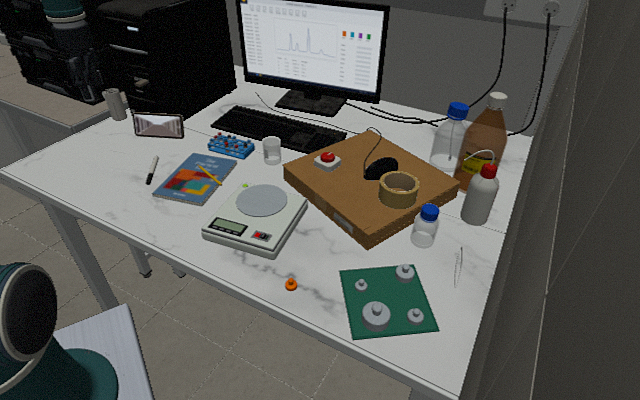

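Four weights stand on the mat: 50 g at about (395,258), 100 g (451,260), 200 g (417,237) and 500 g (427,271) in the scene view. The look-alike is the orange one at (341,282), off the mat. The switch is at (287,254), the pan at (261,226).

```bash
python3 - <<'E'
from h import *
a=cam('scene'); b=cam('side')
def tri(ua,ub):
    A=[];B=[]
    for p,u in((a,ua),(b,ub)):
        o=p['T'][:3,3]; d=px2w(p,*u,0)-o; d/=np.linalg.norm(d); P=np.eye(3)-np.outer(d,d); A.append(P);B.append(P@o)
    return np.linalg.lstsq(np.vstack(A),np.hstack(B),rcond=None)[0]
def show(n,ua,ub,z): print(n,'tri',tri(ua,ub).round(3),'planes',px2w(a,*ua,z).round(3)[:2],px2w(b,*ub,z).round(3)[:2])
def el(p,box):
    m=masks_of(p,'pan_center')[0]['mask'].astype(np.uint8); c=max(cv2.findContours(m,0,2)[0],key=cv2.contourArea); return cv2.fitEllipse(cv2.convexHull(c))[0]
show('pan',el(a,0),el(b,0),.062)
show('switch',(289,254),(262,235),.051)
show('w50knob',(395,254),(361,281),.027)
show('w100knob',(451,256),(415.5,311),.030)
show('w200knob',(417,231.5),(405,267),.036)
show('w500knob',(427,264.5),(376,307),.046)
show('bottle cap',(410,180),(430,210),.103)
for p,cs in((a,[(418,230),(470,263),(424,292),(368,259)]),(b,[(407,264),(437,330),(353,338),(340,268)])):
    print([px2w(p,*c,.003)[:2].round(3).tolist() for c in cs])
for p,cs in((a,[(222,213),(299,211),(308,272),(224,278)]),):
    print([px2w(p,*c,.046)[:2].round(3).tolist() for c in cs])
for n,p in(('scene',a),('side',b)):
    c=p['color']; 
big=np.hstack([cv2.resize(a['color'][205:300,360:480],(400,317),interpolation=2),cv2.resize(b['color'][205:300,200:320],(400,317),interpolation=2)])
cv2.imwrite('pics/crop1.png',big[:,:,::-1])
E
```

```text
pan tri [0.496 0.26  0.053] planes [0.485 0.251] [0.492 0.25 ]
switch tri [0.449 0.153 0.044] planes [0.44  0.147] [0.448 0.149]
w50knob tri [ 0.58  -0.05   0.018] planes [ 0.57  -0.054] [ 0.576 -0.055]
w100knob tri [ 0.627 -0.167  0.021] planes [ 0.615 -0.169] [ 0.622 -0.17 ]
w200knob tri [ 0.683 -0.069  0.02 ] planes [ 0.66  -0.076] [ 0.673 -0.077]
w500knob tri [ 0.558 -0.129  0.037] planes [ 0.546 -0.133] [ 0.554 -0.132]
bottle cap tri [ 0.795 -0.008  0.089] planes [ 0.768 -0.016] [ 0.783 -0.017]
[[0.709, -0.067], [0.642, -0.21], [0.507, -0.143], [0.553, 0.004]]
[[0.706, -0.052], [0.646, -0.211], [0.498, -0.143], [0.57, 0.014]]
[[0.507, 0.377], [0.598, 0.21], [0.413, 0.085], [0.32, 0.233]]
```

View pics/crop1.png

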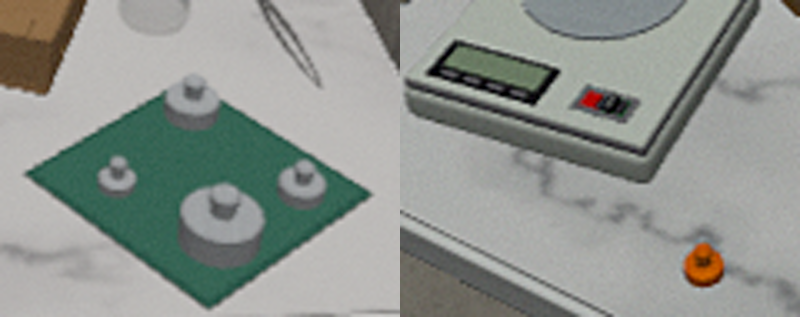

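Crop check: the four metal weights on the mat differ clearly in size, in the order listed. The orange one is off the mat, and the switch ridge is at the right with red showing, so it is off. Next I go above the balance.

>>> drive_tool([
  [0,0,6.3,0,0,-0.005,0],
  [0,0,6.3,0,0,-0.005,0],
  [0,0,6.3,0,0,-0.005,0],
  [0,0,6.3,0,0,-0.005,0],
  [0,0,6.3,0,0,0,0],
  [0,0,6.3,0,0,0,0],
], force=30)

```text
time: 2.5
tool_pos: [0.2283, 0.6356, 0.252]
tcp_rot: [-1.52, -2.749, -0.002]
wrist_force: [0.1, 0.1, 0.7]
width: 0.147
grip_force: 0.0
```

>>> drive_tool([
  [0,0,0,-0.041,-0.002,0,0],
  [0,0,0,-0.041,-0.002,0,0],
  [0,0,0,-0.041,-0.002,0,0],
  [0,0,0,-0.041,-0.002,0,0],
  [0,0,0,-0.041,-0.002,0,0],
  [0,0,0,-0.041,-0.002,0,0],
  [0,0,0,-0.041,-0.002,0,0],
])

```text
time: 3.08
tool_pos: [0.3708, 0.3838, 0.2515]
tcp_rot: [1.512, 2.754, 0.001]
wrist_force: [0.8, -0.2, 0.5]
width: -0.002
grip_force: 0.0
```

>>> drive_tool([
  [0,0,0,-0.041,-0.002,0,0],
  [0,0,0,-0.041,-0.002,0,0],
  [0,0,0,-0.041,-0.002,0,0],
  [0,0,0,-0.041,-0.002,0,0],
  [0,0,0,-0.041,-0.002,0,0],
  [0,0,0,0,0,0,0],
  [0,0,0,0,0,0,0],
  [0,0,0,0,0,0,0],
])

```text
time: 3.75
tool_pos: [0.4718, 0.2072, 0.2513]
tcp_rot: [-1.514, -2.752, -0.001]
wrist_force: [-1.2, -0.2, -0.3]
width: -0.001
grip_force: 0.0
```

```bash
python3 - <<'E'
from h import *
s=status.read_state(); print(s['tool_pos'].round(4),s['tcp_rot'].round(3),s['q'].round(2),s['time'])
p=cam('wrist'); save(p,'w1.png')
for o in ['switch_ridge','pan_center','balance']: print(o,[(m['bbox'],m['score']) for m in masks_of(p,o)])
print(w2px(p,[.492,.25,.062]),w2px(p,[.448,.149,.051]))
E
```

```text
[0.4718 0.2072 0.2513] [-1.514e+00 -2.752e+00 -1.000e-03] [ 0.37 -0.05  1.92  0.    1.28 -0.2 ] 3.75
switch_ridge [([270.9, 197.9, 286.6, 219.3], 0.66)]
pan_center [([308.3, 85.8, 423.3, 210.4], 0.72)]
balance [([231.3, 47.6, 423.4, 236.9], 0.69), ([214.5, 344.9, 327.6, 385.6], 0.42)]
[362.14800825 155.15960977] [276.28957481 209.005183  ]
```

View pics/w1.png

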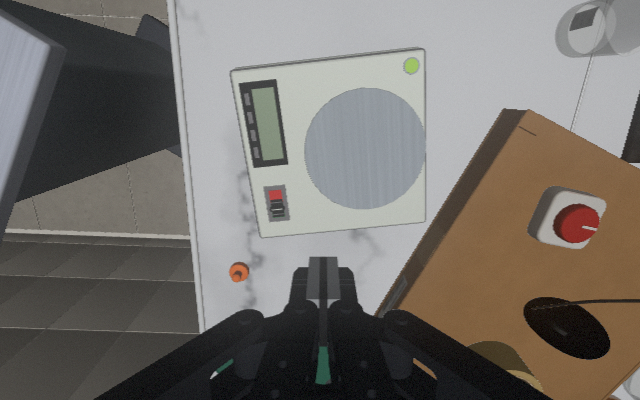

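The wrist view shows the pan round (365,148) and the switch slot at (265–289,185–220), with red above the ridge at about (277,209).

```bash
python3 - <<'E'
from h import *
p=cam('wrist')
m=masks_of(p,'pan_center')[0]['mask'].astype(np.uint8); c=max(cv2.findContours(m,0,2)[0],key=cv2.contourArea); e=cv2.fitEllipse(cv2.convexHull(c))
print(e, px2w(p,*e[0],.062))
pts=np.array([px2w(p,*q[0],.062)[:2] for q in cv2.convexHull(c)],np.float32); print(cv2.minEnclosingCircle(pts))
C=[(425,49),(425.5,222),(261,237),(232,71)]
for z in (.046,): 
    W=np.array([px2w(p,*q,z)[:2] for q in C]); print(W.round(4)); 
    for i in range(4): d=W[(i+1)%4]-W[i]; print(np.linalg.norm(d),np.degrees(np.arctan2(*d[::-1])))
g=p['color'][180:228,258:296].astype(int)
print(g.sum(2)[:, 12:27:2]//3); print((g[:,18]).tolist())
cv2.imwrite('pics/sw.png',cv2.resize(p['color'][175:230,250:310],(600,550),interpolation=cv2.INTER_NEAREST)[:,:,::-1])
E
```

```text
((364.0204162597656, 149.4571990966797), (119.59835815429688, 124.9325180053711), 45.885719299316406) [0.48953023 0.2570761  0.062     ]
((0.49152132868766785, 0.25403282046318054), 0.06251150369644165)
[[0.4868 0.3665]
 [0.5987 0.226 ]
 [0.4502 0.109 ]
 [0.3397 0.2493]]
0.1796085046903808 -51.47007732516901
0.1890194779126449 -141.75963585802182
0.178577485700422 128.20936606399718
0.18801798607172354 38.553862941422246
[[189 188 186 186 188 188 187 186]
 [186 186 188 186 189 184 188 188]
 [186 189 187 188 188 188 188 185]
 [188 187 188 187 185 188 188 187]
 [190 187 187 186 188 188 188 185]
 [189 185 188 185 187 189 188 149]
 [187 187 160 142 137 131 126 134]
 [132 127 118 117 117 116 116 123]
 [114 117 114 115 117 116 114 129]
 [116 119 113 114 115 114 116 119]
 [115 113 112 115 109 111 115 121]
 [109 107 100 103 108 107 117 118]
 [107 106 103 107 106 108 116 112]
 [107 108 107 107 105 104 114 116]
 [105 105 106 109 105 106 113 113]
 [105 106 105 105 105 105 112 114]
 [107 105 108 104 106 105 111 113]
 [107 104 106 107 106 108 112 115]
 [108 108 104 106 107 102 112 117]
 [106 110 
[... 1058 characters left out ...]
[188, 190, 184], [187, 190, 182], [185, 189, 181], [143, 143, 140], [117, 117, 118], [115, 116, 116], [115, 113, 116], [116, 113, 117], [169, 72, 69], [179, 73, 70], [179, 73, 70], [181, 74, 72], [175, 70, 70], [176, 69, 69], [178, 72, 71], [178, 72, 70], [176, 69, 66], [111, 65, 62], [68, 66, 66], [66, 66, 65], [114, 112, 114], [70, 68, 70], [63, 63, 62], [64, 64, 64], [64, 63, 63], [60, 61, 61], [65, 66, 65], [182, 186, 178], [83, 84, 82], [62, 62, 62], [65, 65, 65], [68, 68, 68], [105, 104, 106], [66, 68, 67], [64, 67, 67], [93, 123, 99], [115, 116, 117], [112, 111, 112], [114, 113, 115], [139, 139, 136], [182, 186, 178], [187, 189, 182], [188, 190, 184], [188, 192, 184], [188, 191, 184]]
```

View pics/sw.png

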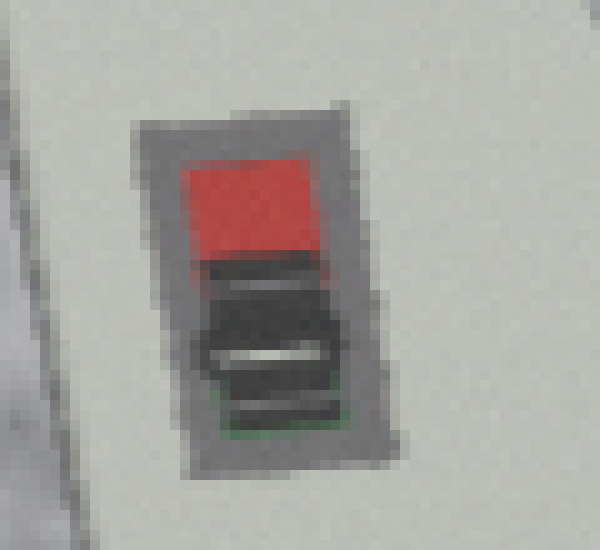

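```bash
cat >> h.py <<'E'
def to(X,yaw=None):
    "tool-axis shift to X; yaw = wanted direction of tool x (deg)"
    s=status.read_state(); Rm=R.from_rotvec(s['tcp_rot']).as_matrix(); y=np.degrees(np.arctan2(Rm[1,0],Rm[0,0]))
    t=(Rm.T@(np.array(X)-s['tool_pos'])).round(4); print('shift',t,'yaw',y.round(2),'tilt',Rm[:,2].round(4),'t',s['time'])
E
python3 - <<'E'
from h import *
p=cam('wrist'); r=px2w(p,277.2,209.7,.051); print(r)
y=np.radians(128.4); u=np.array([np.cos(y),np.sin(y)]); b=np.array([u[1],-u[0]])
print('pan-ridge back,left',(np.array([.4905,.2555])-r[:2])@b,(np.array([.4905,.2555])-r[:2])@u)
st=[*(r[:2]-u*.019),.048]; print(st); to(st)
E
```

```text
[0.44900875 0.1498053  0.051     ]
pan-ridge back,left 0.09816844718977617 0.057060047749780275
[np.float64(0.4608105600491735), np.float64(0.13491512514930823), 0.048]
shift [-0.0561 -0.0483  0.2033] yaw 122.56 tilt [-1.e-04  0.e+00 -1.e+00] t 4.1
```

>>> drive_tool([
  [0,0,-6,0,0,0,0],
  [0,0,0,0,0,0,0],
  [0,0,0,0,0,0,0],
])

```text
time: 4.35
tool_pos: [0.4716, 0.2076, 0.2513]
tcp_rot: [-1.368, -2.828, 0.0]
wrist_force: [-0.6, -0.2, -0.2]
width: -0.002
grip_force: 0.0
```

```bash
python3 - <<'E'
from h import *
p=cam('wrist'); 
for m in masks_of(p,'switch_ridge')[:1]: print(m['bbox'])
r0=[.4475,.1505,.051]
m=masks_of(p,'pan_center')[0]['mask'].astype(np.uint8); c=max(cv2.findContours(m,0,2)[0],key=cv2.contourArea); h=cv2.convexHull(c); e=cv2.fitEllipse(h)
print(px2w(p,*e[0],.062), cv2.minEnclosingCircle(np.array([px2w(p,*q[0],.062)[:2] for q in h],np.float32)))
cv2.imwrite('pics/sw2.png',cv2.resize(p['color'][160:250,230:330],(600,540),interpolation=cv2.INTER_NEAREST)[:,:,::-1])
to([0,0,0])
E
```

```text
[267.9, 194.1, 283.9, 213.5]
[0.48967191 0.2566175  0.062     ] ((0.4920044243335724, 0.2539726793766022), 0.06186538189649582)
shift [ 0.1303 -0.4986  0.2513] yaw 128.37 tilt [ 0. -0. -1.] t 4.5
```

View pics/sw2.png

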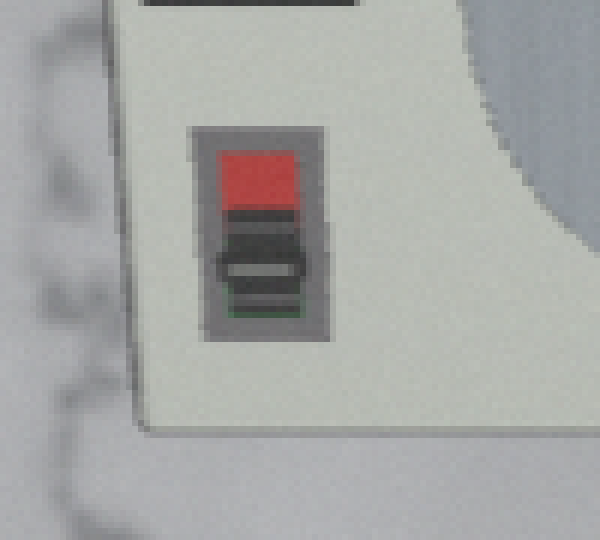

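>>> drive_tool([
  [0,0,0,-0.025,-0.0268,0.02,0],
  [0,0,0,-0.0253,-0.0268,0.04,0],
  [0,0,0,0,0,0.04,0],
  [0,0,0,0,0,0.04,0],
  [0,0,0,0,0,0.04,0],
  [0,0,0,0,0,0.012,0],
  [0,0,0,0,0,0,0],
  [0,0,0,0,0,0,0],
])

```text
time: 5.17
tool_pos: [0.4619, 0.1429, 0.0681]
tcp_rot: [-1.367, -2.827, 0.002]
wrist_force: [0.7, -0.1, -0.5]
width: -0.003
grip_force: 0.0
```

```bash
python3 - <<'E'
from h import *
to([.4608,.1349,.048])
p=cam('wrist'); r=w2px(p,[.449,.1498,.051]); print(r)
for m in masks_of(p,'switch_ridge'): print(m['bbox'],m['score'])
b=cam('side'); print(w2px(b,[.449,.1498,.051]))
x=[cv2.resize(p['color'][100:400,170:470],(400,400)),cv2.resize(b['color'][190:270,220:300],(400,400),interpolation=0)]
cv2.imwrite('pics/sw3.png',np.hstack(x)[:,:,::-1])
E
```

```text
shift [-0.0056 -0.0058  0.0201] yaw 128.39 tilt [-1.9e-03 -5.0e-04 -1.0e+00] t 5.1667
[311.41261062 236.06887649]
[295.5, 214.1, 328.5, 251.3] 0.87
[262.25801947 234.49475958]
```

View pics/sw3.png

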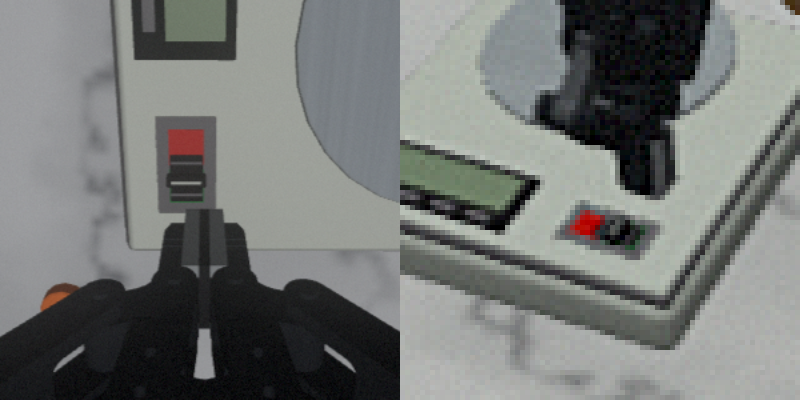

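The ridge is at wrist pixel (309,236), within 2 px of the prediction. The fingertip is right of it and still 20 mm above the deck.

>>> drive_tool([
  [0,0,0,-0.0056,-0.0063,0.005,0],
  [0,0,0,0,0,0.007,0],
  [0,0,0,0,0,0.005,0],
  [0,0,0,0,0,0.003,0],
  [0,0,0,0,0,0,0],
  [0,0,0,0,0,0,0],
])

```text
time: 5.82
tool_pos: [0.4606, 0.1347, 0.0483]
tcp_rot: [-1.366, -2.828, 0.001]
wrist_force: [0.4, -0.1, -1.1]
width: 0.002
grip_force: 0.0
```

>>> drive_tool([
  [0,0,0,0.003,0,0,0],
  [0,0,0,0.003,0,0,0],
  [0,0,0,0.002,0,0,0],
  [0,0,0,0.002,0,0,0],
  [0,0,0,0.002,0,0,0],
  [0,0,0,0.002,0,0,0],
  [0,0,0,0,0,0,0],
  [0,0,0,0,0,0,0],
])

```text
time: 6.48
tool_pos: [0.4519, 0.1462, 0.0486]
tcp_rot: [-1.366, -2.829, -0.0]
wrist_force: [0.7, 0.6, 0.5]
width: -0.001
grip_force: 0.2
```

```bash
python3 - <<'E'
from h import *
to([.4608,.1349,.048])
p=cam('wrist')
b=cam('side')
x=[cv2.resize(p['color'][100:400,170:470],(400,400)),cv2.resize(b['color'][190:270,220:300],(400,400),interpolation=0)]
cv2.imwrite('pics/sw4.png',np.hstack(x)[:,:,::-1])
E
```

```text
shift [-0.0144 -0.      0.0006] yaw 128.45 tilt [-4.e-04  5.e-04 -1.e+00] t 6.4833
```

View pics/sw4.png

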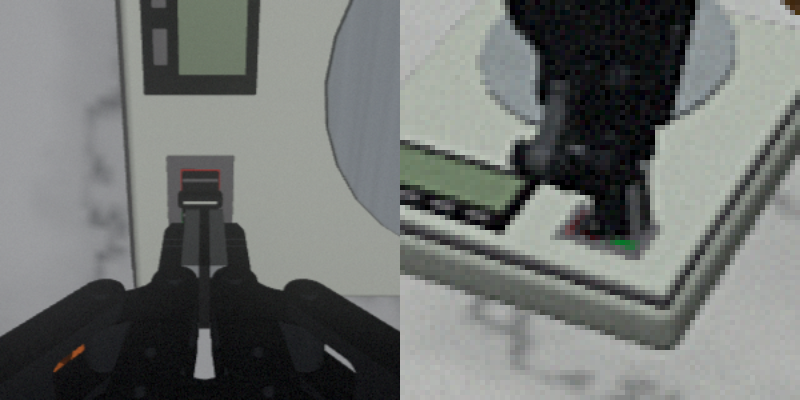

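The switch is on: the ridge is at the left end and green shows. Next, up and over to the mat.

>>> drive_tool([
  [0,0,0,-0.004,0,0,0],
  [0,0,0,0,0,-0.03,0],
  [0,0,0,0,0,-0.04,0],
  [0,0,0,0,0,-0.04,0.3],
  [0,0,0,0,0,-0.04,0.3],
  [0,0,0,-0.03,-0.005,-0.04,0.3],
  [0,0,0,-0.035,-0.005,-0.01,0.3],
  [0,0,0,-0.035,-0.005,0,0.3],
])

```text
time: 7.25
tool_pos: [0.5058, 0.0592, 0.2472]
tcp_rot: [1.359, 2.823, 0.008]
wrist_force: [1.0, -0.4, 0.3]
width: 0.3
grip_force: 0.0
```

>>> drive_tool([
  [0,0,0,-0.035,-0.003,0,0.3],
  [0,0,0,-0.035,-0.003,0,0.3],
  [0,0,0,-0.035,-0.003,0,0.3],
  [0,0,0,-0.035,-0.003,0,0.3],
  [0,0,0,-0.03,-0.003,0,0.3],
  [0,0,0,-0.025,-0.003,0,0.3],
  [0,0,0,0,0,0,0.3],
  [0,0,0,0,0,0,0.3],
])

```text
time: 7.92
tool_pos: [0.6098, -0.1057, 0.2409]
tcp_rot: [-1.369, -2.826, 0.0]
wrist_force: [-0.5, 1.0, 0.6]
width: 0.303
grip_force: 0.0
```

```bash
cat >> h.py <<'E'
H={'weight_50g':24,'weight_100g':27,'weight_200g':33,'weight_500g':43}
def weights(p):
    out={}
    for o,h in H.items():
        for m in masks_of(p,o):
            k=m['mask'].astype(np.uint8)
            if not k.any(): continue
            # knob top + body: use the centroid of the mask at about half the body height
            M=cv2.moments(k,True); c=(M['m10']/M['m00'],M['m01']/M['m00'])
            print(o,round(m['score'],2),np.round(m['bbox']),'area',int(M['m00']),'px',np.round(c,1),'w@1/3h',px2w(p,*c,.003+h*.00045)[:2].round(4))
E
python3 - <<'E'
from h import *
to([.61,-.11,.25]); print(status.read_state()['tool_pos'],status.read_state()['q'].round(2))
p=cam('wrist'); save(p,'w5.png'); weights(p)
print('mat',[m['bbox'] for m in masks_of(p,'weights_mat')])
E
```

```text
shift [-0.0035 -0.0025 -0.0091] yaw 128.31 tilt [-1.6e-03  6.0e-04 -1.0e+00] t 7.9167
[ 0.6098016  -0.10573135  0.24092357] [-0.21  0.15  1.72  0.    1.27 -0.88]
weight_50g 0.64 [316. 103. 343. 130.] area 450 px [328.9 114.4] w@1/3h [ 0.576  -0.0521]
weight_100g 0.73 [286. 202. 311. 230.] area 559 px [299.6 216.1] w@1/3h [ 0.6217 -0.1655]
weight_200g 0.61 [367. 169. 402. 201.] area 966 px [383.9 183.6] w@1/3h [ 0.6732 -0.0727]
weight_200g 0.2 [465. 176. 556. 248.] area 4374 px [508.5 210.8] w@1/3h [ 0.8107 -0.0063]
weight_500g 0.67 [246. 133. 298. 183.] area 1983 px [270.3 159.4] w@1/3h [ 0.5547 -0.1296]
mat [[222.8, 59.1, 412.8, 253.4]]
```

View pics/w5.png

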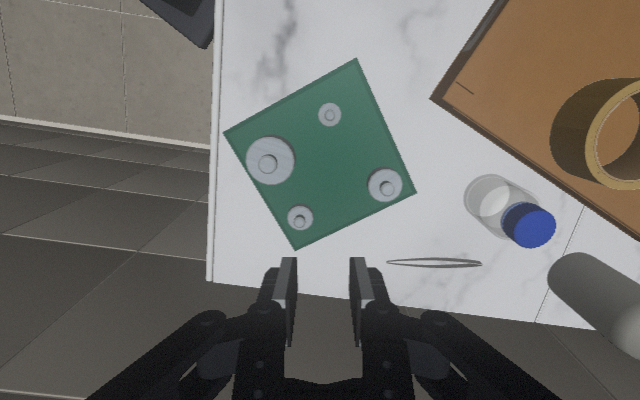

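Wrist view: 50 g at (329,115), 500 g (270,160), 200 g (386,186), 100 g (300,217). All stand upright on the mat, and the positions agree with the side camera within 3 mm.

```bash
python3 - <<'E'
from h import *
p=cam('wrist')
for n,u,v,z in[('50',329.5,114.5,.027),('100',299.5,221,.03),('200',386.5,188,.036),('500',267.5,163,.046)]: print(n,px2w(p,u,v,z)[:2].round(4))
C=np.array([px2w(p,*c,.003)[:2] for c in[(357,58),(416,192),(296,250),(223,131)]]); print(C.round(3),C.mean(0))
to([.576,-.052,.09])
E
```

```text
50 [ 0.5756 -0.0492]
100 [ 0.623  -0.1634]
200 [ 0.6732 -0.0706]
500 [ 0.5547 -0.1267]
[[ 0.563  0.013]
 [ 0.716 -0.055]
 [ 0.649 -0.208]
 [ 0.494 -0.14 ]] [ 0.60532561 -0.09736299]
shift [0.0611 0.0058 0.1521] yaw 128.52 tilt [ 3.e-04  0.e+00 -1.e+00] t 8.2667
```

>>> drive_tool([
  [0,0,0,0.021,0.0023,0.03,0.3],
  [0,0,0,0.021,0.0023,0.03,0.3],
  [0,0,0,0.021,0.0022,0.03,0.3],
  [0,0,0,0,0,0.03,0.3],
  [0,0,0,0,0,0.03,0.3],
  [0,0,0,0,0,0,0.3],
  [0,0,0,0,0,0,0.3],
])

```text
time: 8.85
tool_pos: [0.574, -0.05, 0.0904]
tcp_rot: [-1.363, -2.826, 0.002]
wrist_force: [-0.7, 0.4, -0.0]
width: 0.304
grip_force: 0.0
```

```bash
python3 - <<'E'
from h import *
to([.576,-.0505,.017])
p=cam('wrist'); weights(p); save(p,'w6.png'); print(w2px(p,[.576,-.0505,.027]),w2px(p,[.576,-.0505,.013]))
E
```

```text
shift [-0.0018  0.0015  0.0734] yaw 128.5 tilt [-4.4e-03  6.0e-04 -1.0e+00] t 8.85
weight_50g 0.88 [224.   3. 267.  28.] area 1091 px [245.1  12.4] w@1/3h [0.4577 0.0232]
weight_50g 0.84 [304. 204. 340. 237.] area 1006 px [323.2 219.7] w@1/3h [ 0.5746 -0.0502]
weight_100g 0.93 [284. 333. 300. 375.] area 435 px [291.7 355. ] w@1/3h [ 0.6286 -0.1599]
weight_200g 0.65 [387. 288. 427. 318.] area 822 px [408.  301.2] w@1/3h [ 0.666  -0.0609]
weight_500g 0.91 [198. 246. 274. 319.] area 3925 px [232.2 279.5] w@1/3h [ 0.5496 -0.1258]
weight_500g 0.65 [166. 139. 445. 383.] area 24047 px [319.2 248.1] w@1/3h [ 0.5836 -0.0662]
[324.58271848 228.34748062] [324.54162828 220.77083094]
```

View pics/w6.png

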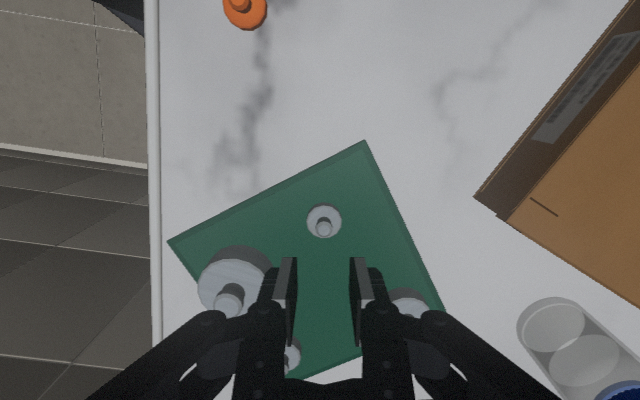

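The 50 g weight's knob is at (323,227), within 2 px of the prediction. Descending to grasp it.

>>> drive_tool([
  [0,0,0,-0.001,0.001,0.03,0.3],
  [0,0,0,0,0,0.025,0.3],
  [0,0,0,0,0,0.012,0.3],
  [0,0,0,0,0,0.006,0.3],
  [0,0,0,0,0,0,0],
  [0,0,0,0,0,0,0],
  [0,0,0,0,0,0,0],
  [0,0,0,0,0,0,0],
], force=25)

```text
time: 9.77
tool_pos: [0.5786, -0.0512, 0.0204]
tcp_rot: [1.365, 2.827, 0.001]
wrist_force: [0.2, -0.6, -0.1]
width: 0.117
grip_force: 24.3
```

>>> drive_tool([
  [0,0,0,0,0,0,0],
  [0,0,0,0,0,-0.005,0],
  [0,0,0,0,0,-0.015,0],
  [0,0,0,0,0,-0.03,0],
  [0,0,0,0,0,-0.03,0],
  [0,0,0,0,0,-0.03,0],
  [0,0,0,0,0,0,0],
  [0,0,0,0,0,0,0],
])

```text
time: 10.43
tool_pos: [0.5797, -0.0513, 0.1325]
tcp_rot: [1.363, 2.823, 0.003]
wrist_force: [-0.3, 0.1, -1.4]
width: 0.12
grip_force: 24.4
```

```bash
python3 - <<'E'
from h import *
to([.4905,.2555,.12])
p=cam('wrist'); weights(p); save(p,'w7.png')
E
```

```text
shift [0.2958 0.1208 0.0116] yaw 128.45 tilt [ 6.7e-03 -9.0e-04 -1.0e+00] t 10.4333
weight_50g 0.92 [232.   2. 270.  32.] area 1006 px [250.5  14.1] w@1/3h [0.4563 0.0246]
weight_50g 0.7 [299. 243. 345. 295.] area 1352 px [322.6 263.6] w@1/3h [ 0.6175 -0.0979]
weight_200g 0.64 [366. 257. 412. 298.] area 1607 px [388.2 278.5] w@1/3h [ 0.6716 -0.0715]
```

>>> drive_tool([
  [0,0,0,0.02,0.008,0,0],
  [0,0,0,0.035,0.0145,0,0],
  [0,0,0,0.035,0.0145,0,0],
  [0,0,0,0.035,0.0145,0,0],
  [0,0,0,0.035,0.0145,0,0],
  [0,0,0,0.035,0.0145,0,0],
  [0,0,0,0.035,0.0145,0,0],
  [0,0,0,0.03,0.0125,0,0],
])

```text
time: 11.35
tool_pos: [0.498, 0.2212, 0.1274]
tcp_rot: [-1.365, -2.827, 0.003]
wrist_force: [-0.3, -0.1, -1.0]
width: 0.118
grip_force: 24.4
```

>>> drive_tool([
  [0,0,0,0.02,0.008,0,0],
  [0,0,0,0.015,0.006,0,0],
  [0,0,0,0,0,0,0],
  [0,0,0,0,0,0,0],
])

```text
time: 11.68
tool_pos: [0.488, 0.2558, 0.1276]
tcp_rot: [-1.363, -2.829, 0.003]
wrist_force: [0.7, -0.4, -0.4]
width: 0.119
grip_force: 24.4
```

```bash
python3 - <<'E'
from h import *
to([.4905,.2555,.0793])
p=cam('wrist'); weights(p); save(p,'w8.png')
m=masks_of(p,'pan_center')
for k in m: print(k['bbox'],k['score'])
print(w2px(p,[.4905,.2555,.062]))
E
```

```text
shift [-0.0018  0.0019  0.0482] yaw 128.57 tilt [-0.0021 -0.0014 -1.    ] t 11.6833
weight_50g 0.85 [140. 336. 171. 361.] area 567 px [151.6 347.2] w@1/3h [0.4507 0.037 ]
weight_50g 0.77 [301. 242. 344. 292.] area 1265 px [322.4 264.1] w@1/3h [0.5233 0.211 ]
weight_200g 0.73 [184. 265. 209. 290.] area 430 px [196.5 275.2] w@1/3h [0.4428 0.1355]
[235.2, 138.4, 412.8, 307.6] 0.59
[184.5, 266.2, 207.3, 288.5] 0.52
[325.21351062 227.10360179]
```

View pics/w8.png

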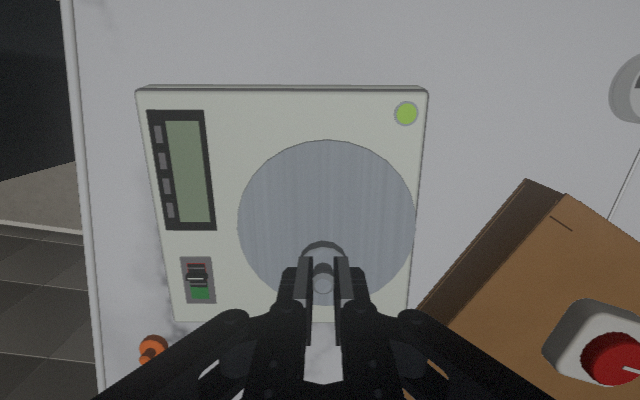

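The pan centre is about (326,226), as predicted, and the switch shows green. Lowering the 50 g weight.

>>> drive_tool([
  [0,0,0,-0.0015,0.0015,0.02,0],
  [0,0,0,0,0,0.014,0],
  [0,0,0,0,0,0.007,0],
  [0,0,0,0,0,0.003,0],
  [0,0,0,0,0,0.002,0],
  [0,0,0,0,0,0.001,0],
  [0,0,0,0,0,0,0],
  [0,0,0,0,0,0,0],
])

```text
time: 12.65
tool_pos: [0.4918, 0.2556, 0.0826]
tcp_rot: [1.366, 2.828, 0.002]
wrist_force: [0.1, -1.3, -2.3]
width: 0.118
grip_force: 24.4
```

>>> drive_tool([
  [0,0,0,0,0,0,0],
  [0,0,0,0,0,0,0],
])

```text
time: 12.82
tool_pos: [0.4916, 0.2556, 0.0824]
tcp_rot: [1.366, 2.828, 0.001]
wrist_force: [-0.2, 0.0, -0.2]
width: 0.116
grip_force: 24.4
```

>>> drive_tool([
  [0,0,0,0,0,0.001,0],
  [0,0,0,0,0,0.001,0],
  [0,0,0,0,0,0.001,0],
  [0,0,0,0,0,0.0003,0],
  [0,0,0,0,0,0,0],
  [0,0,0,0,0,0,0],
  [0,0,0,0,0,0,0],
])

```text
time: 13.4
tool_pos: [0.4912, 0.2554, 0.0786]
tcp_rot: [1.366, 2.829, 0.0]
wrist_force: [0.2, -0.6, -0.5]
width: 0.121
grip_force: 24.4
```

>>> drive_tool([
  [0,0,0,0,0,0,0.16],
  [0,0,0,0,0,0,0.2],
  [0,0,0,0,0,0,0.3],
  [0,0,0,0,0,0,0.3],
  [0,0,0,0,0,0,0.3],
  [0,0,0,0,0,-0.015,0.3],
  [0,0,0,0,0,-0.035,0.3],
  [0,0,0,0,0,0,0.3],
])

```text
time: 14.07
tool_pos: [0.4948, 0.2571, 0.1344]
tcp_rot: [1.364, 2.824, 0.011]
wrist_force: [1.1, 0.5, 1.3]
width: 0.307
grip_force: 0.0
```

```bash
python3 - <<'E'
from h import *
to([.4905,.2555,.12])
p=cam('wrist'); weights(p); save(p,'w9.png'); print(w2px(p,[.4905,.2555,.074]))
E
```

```text
shift [ 0.0015 -0.0045  0.0144] yaw 128.45 tilt [ 0.0084  0.0039 -1.    ] t 14.0667
weight_50g 0.86 [136. 330. 162. 357.] area 559 px [145.7 340.8] w@1/3h [0.4502 0.0365]
weight_50g 0.66 [297. 206. 334. 239.] area 1139 px [316.1 222.7] w@1/3h [0.5044 0.2379]
weight_50g 0.4 [177. 258. 200. 282.] area 409 px [189.4 268.1] w@1/3h [0.442  0.1326]
[315.0467952  225.46975948]
```

View pics/w9.png

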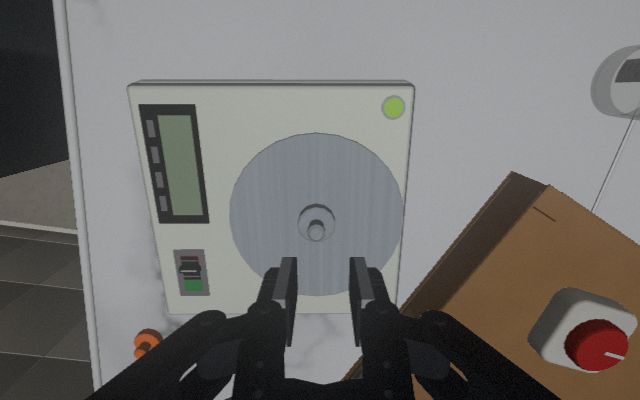

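The 50 g weight stands upright at (316,223), on the pan centre. Waiting for it to settle.

>>> drive_tool([
  [0,0,0,0,0,0,0.3],
  [0,0,0,0,0,0,0.3],
  [0,0,0,0,0,0,0.3],
  [0,0,0,0,0,0,0.3],
  [0,0,0,0,0,0,0.3],
  [0,0,0,0,0,0,0.3],
  [0,0,0,0,0,0,0.3],
  [0,0,0,0,0,0,0.3],
])

```text
time: 14.98
tool_pos: [0.4912, 0.2554, 0.1286]
tcp_rot: [1.366, 2.829, 0.0]
wrist_force: [0.2, -1.1, 0.2]
width: 0.299
grip_force: 0.0
```

>>> drive_tool([
  [0,0,0,0,0,0,0.3],
  [0,0,0,0,0,0,0.3],
  [0,0,0,0,0,0,0.3],
  [0,0,0,0,0,0,0.3],
  [0,0,0,0,0,0,0.3],
  [0,0,0,0,0,0,0.3],
  [0,0,0,0,0,0,0.3],
  [0,0,0,0,0,0,0.3],
])

```text
time: 15.65
tool_pos: [0.4912, 0.2553, 0.1286]
tcp_rot: [1.366, 2.829, 0.0]
wrist_force: [0.7, -0.4, 0.1]
width: 0.299
grip_force: 0.0
```

>>> drive_tool([
  [0,0,0,0,0,0,0.3],
  [0,0,0,0,0,0,0.3],
  [0,0,0,0,0,0,0.3],
  [0,0,0,0,0,0,0.3],
  [0,0,0,0,0,0,0.3],
  [0,0,0,0,0,0,0.3],
  [0,0,0,0,0,0,0.3],
  [0,0,0,0,0,0,0.3],
])

```text
time: 16.32
tool_pos: [0.4912, 0.2554, 0.1286]
tcp_rot: [1.366, 2.829, 0.0]
wrist_force: [-0.2, 0.3, -0.4]
width: 0.299
grip_force: 0.0
```

>>> drive_tool([
  [0,0,0,0,0,0,0.3],
  [0,0,0,0,0,0,0.3],
  [0,0,0,0,0,0,0.3],
  [0,0,0,0,0,0,0.3],
])

```text
time: 16.65
tool_pos: [0.4912, 0.2553, 0.1286]
tcp_rot: [1.366, 2.829, 0.0]
wrist_force: [0.6, -0.4, 0.1]
width: 0.3
grip_force: 0.0
```

```bash
python3 - <<'E'
from h import *
to([.4912,.2554,.0790]); p=cam('wrist'); weights(p); a=cam('side'); weights(a)
E
```

```text
shift [0.     0.     0.0496] yaw 128.44 tilt [ 1.e-04  0.e+00 -1.e+00] t 16.65
weight_50g 0.91 [300. 209. 341. 249.] area 1203 px [322.4 227.5] w@1/3h [0.5052 0.2375]
weight_50g 0.66 [138. 335. 162. 357.] area 383 px [147.3 343. ] w@1/3h [0.4479 0.0381]
weight_100g 0.47 [128.  81. 424. 320.] area 57120 px [277.6 186.1] w@1/3h [0.4542 0.2438]
weight_50g 0.69 [284. 276. 295. 292.] area 112 px [290.  284.4] w@1/3h [0.4505 0.0212]
weight_50g 0.56 [256. 194. 263. 203.] area 81 px [260.5 196.7] w@1/3h [0.5174 0.3204]
weight_50g 0.25 [235. 183. 282. 218.] area 1190 px [260.8 200.4] w@1/3h [0.5119 0.3059]
weight_100g 0.53 [408. 309. 422. 328.] area 218 px [414.5 316.6] w@1/3h [ 0.6212 -0.1715]
weight_200g 0.57 [390. 262. 414. 279.] area 266 px [403.8 272.6] w@1/3h [ 0.6734 -0.0768]
weight_500g 0.82 [361. 303. 392. 331.] area 644 px [375.2 315.9] w@1/3h [ 0.5529 -0.1352]
```

>>> drive_tool([
  [0,0,0,0,0,0.025,0.3],
  [0,0,0,0,0,0.015,0.3],
  [0,0,0,0,0,0.007,0.3],
  [0,0,0,0,0,0.0026,0.3],
  [0,0,0,0,0,0,0.3],
  [0,0,0,0,0,0,0],
  [0,0,0,0,0,0,0],
  [0,0,0,0,0,0,0],
])

```text
time: 17.82
tool_pos: [0.492, 0.2558, 0.0801]
tcp_rot: [1.366, 2.828, 0.002]
wrist_force: [-0.1, -0.3, -1.5]
width: 0.113
grip_force: 24.3
```

>>> drive_tool([
  [0,0,0,0,0,0,0],
  [0,0,0,0,0,0,0],
  [0,0,0,0,0,-0.005,0],
  [0,0,0,0,0,-0.015,0],
  [0,0,0,0,0,-0.03,0],
  [0,0,0,0,0,0,0],
  [0,0,0,0,0,0,0],
  [0,0,0,0,0,0,0],
])

```text
time: 18.48
tool_pos: [0.4911, 0.2553, 0.1291]
tcp_rot: [1.366, 2.829, 0.0]
wrist_force: [-0.9, 0.0, -1.0]
width: 0.113
grip_force: 24.4
```

>>> drive_tool([
  [0,0,0,-0.02,-0.008,0,0],
  [0,0,0,-0.035,-0.0145,0,0],
  [0,0,0,-0.035,-0.0145,0,0],
  [0,0,0,-0.035,-0.0145,0,0],
  [0,0,0,-0.035,-0.0145,0,0],
  [0,0,0,-0.035,-0.0145,0,0],
  [0,0,0,-0.035,-0.0145,0,0],
  [0,0,0,-0.03,-0.0125,0,0],
])

```text
time: 19.15
tool_pos: [0.5677, -0.0174, 0.1273]
tcp_rot: [-1.366, -2.826, 0.002]
wrist_force: [1.1, 0.7, -0.6]
width: 0.114
grip_force: 24.4
```

>>> drive_tool([
  [0,0,0,-0.02,-0.009,0,0],
  [0,0,0,-0.015,-0.005,0,0],
  [0,0,0,0,0,0,0],
  [0,0,0,0,0,0,0],
  [0,0,0,0,0,0,0],
])

```text
time: 19.57
tool_pos: [0.5786, -0.0502, 0.1281]
tcp_rot: [-1.365, -2.827, 0.0]
wrist_force: [0.2, -0.3, -0.6]
width: 0.109
grip_force: 24.4
```

```bash
python3 - <<'E'
from h import *
to([.5786,-.0512,.0208]); p=cam('wrist'); weights(p); a=cam('scene'); weights(a)
E
```

```text
shift [-0.001  -0.0005  0.1073] yaw 128.46 tilt [-1.9e-03  9.0e-04 -1.0e+00] t 19.5667
weight_50g 0.77 [234.   1. 270.  34.] area 1145 px [251.2  15.5] w@1/3h [0.4559 0.0253]
weight_50g 0.76 [299. 240. 344. 290.] area 1346 px [322.1 260. ] w@1/3h [ 0.6112 -0.092 ]
weight_200g 0.79 [365. 262. 416. 304.] area 1724 px [390.2 283.8] w@1/3h [ 0.6715 -0.0714]
weight_500g 0.78 [211. 222. 280. 290.] area 3500 px [242.6 256.2] w@1/3h [ 0.5538 -0.1272]
weight_500g 0.52 [493. 272. 631. 400.] area 10011 px [559.3 335.8] w@1/3h [ 0.8279 -0.0137]
weight_50g 0.65 [396. 218. 404. 229.] area 63 px [398.1 221.7] w@1/3h [ 0.7057 -0.0146]
weight_50g 0.54 [332. 276. 345. 290.] area 133 px [340.2 283. ] w@1/3h [0.4433 0.0242]
weight_100g 0.64 [442. 252. 455. 267.] area 129 px [449.3 260.7] w@1/3h [ 0.6151 -0.1678]
weight_200g 0.7 [407. 227. 426. 246.] area 212 px [417.  235.6] w@1/3h [ 0.6673 -0.0754]
weight_500g 0.69 [409. 260. 437. 284.] area 525 px [425.4 272.8] w@1/3h [ 0.545  -0.1322]
weight_500g 0.46 [407. 228. 424. 248.] area 204 px [417.1 235.6] w@1/3h [ 0.6617 -0.0769]
```

>>> drive_tool([
  [0,0,0,-0.001,-0.0005,0.03,0],
  [0,0,0,0,0,0.035,0],
  [0,0,0,0,0,0.022,0],
  [0,0,0,0,0,0.01,0],
  [0,0,0,0,0,0.005,0],
  [0,0,0,0,0,0.002,0],
  [0,0,0,0,0,0.001,0],
  [0,0,0,0,0,0,0],
])

```text
time: 20.73
tool_pos: [0.5812, -0.0525, 0.0255]
tcp_rot: [1.365, 2.827, 0.001]
wrist_force: [-0.2, -0.2, -0.1]
width: 0.114
grip_force: 24.4
```

>>> drive_tool([
  [0,0,0,0,0,0,0],
  [0,0,0,0,0,0,0],
  [0,0,0,0,0,0,0],
])

```text
time: 20.98
tool_pos: [0.5805, -0.0525, 0.025]
tcp_rot: [1.365, 2.827, 0.001]
wrist_force: [0.1, -1.7, 0.2]
width: 0.112
grip_force: 24.4
```

>>> drive_tool([
  [0,0,0,0,0,0.002,0],
  [0,0,0,0,0,0.001,0],
  [0,0,0,0,0,0.001,0],
  [0,0,0,0,0,0,0],
  [0,0,0,0,0,0,0],
  [0,0,0,0,0,0,0.16],
  [0,0,0,0,0,0,0.2],
  [0,0,0,0,0,0,0.35],
])

```text
time: 21.65
tool_pos: [0.5796, -0.0523, 0.0197]
tcp_rot: [-1.366, -2.829, -0.0]
wrist_force: [0.1, 0.2, 0.6]
width: 0.328
grip_force: 0.0
```

>>> drive_tool([
  [0,0,0,0,0,0,0.35],
  [0,0,0,0,0,-0.015,0.35],
  [0,0,0,0,0,-0.035,0.35],
  [0,0,0,0,0,-0.04,0.35],
  [0,0,0,-0.02,0,-0.03,0.35],
  [0,0,0,-0.02,0,0,0.35],
  [0,0,0,0,0,0,0.35],
  [0,0,0,0,0,0,0.35],
])

```text
time: 22.32
tool_pos: [0.605, -0.0843, 0.1403]
tcp_rot: [1.368, 2.828, 0.0]
wrist_force: [-0.2, 0.5, 0.7]
width: 0.352
grip_force: 0.0
```

```bash
python3 - <<'E'
from h import *
to([.6225,-.1645,.095]); p=cam('wrist'); weights(p); save(p,'w10.png')
for X in([.5775,-.051,.027],[.6225,-.1645,.03]): print(w2px(p,X))
E
```

```text
shift [-0.0737 -0.0361  0.0454] yaw 128.38 tilt [ 8.e-04 -1.e-04 -1.e+00] t 22.3167
weight_50g 0.91 [309. 138. 337. 165.] area 772 px [322.4 149.4] w@1/3h [ 0.5795 -0.052 ]
weight_50g 0.44 [182.  71. 433. 306.] area 25351 px [316.1 186.8] w@1/3h [ 0.5949 -0.0801]
weight_100g 0.72 [269. 257. 300. 282.] area 187 px [290.6 270.1] w@1/3h [ 0.6252 -0.1571]
weight_100g 0.68 [366. 211. 415. 257.] area 1721 px [390.8 234.1] w@1/3h [ 0.6733 -0.073 ]
weight_200g 0.72 [369. 214. 416. 254.] area 1687 px [390.6 234.5] w@1/3h [ 0.6723 -0.0728]
weight_500g 0.56 [209. 170. 280. 240.] area 3568 px [241.9 204. ] w@1/3h [ 0.5542 -0.1283]
[321.17879027 149.61142633]
[281.51938835 282.73776288]
```

>>> drive_tool([
  [0,0,0,-0.02,-0.01,0,0.35],
  [0,0,0,-0.025,-0.012,0.01,0.35],
  [0,0,0,-0.02,-0.01,0.02,0.35],
  [0,0,0,-0.0087,-0.0041,0.015,0.35],
  [0,0,0,0,0,0,0.35],
  [0,0,0,0,0,0,0.35],
  [0,0,0,0,0,0,0.35],
  [0,0,0,0,0,0,0.35],
])

```text
time: 23.23
tool_pos: [0.6225, -0.1628, 0.0958]
tcp_rot: [1.364, 2.829, 0.001]
wrist_force: [0.1, -0.2, 0.4]
width: 0.348
grip_force: 0.0
```

```bash
python3 - <<'E'
from h import *
to([.6225,-.1645,.020]); p=cam('wrist'); weights(p); save(p,'w11.png')
for X in([.6225,-.1645,.03],[.6225,-.1645,.016]): print(w2px(p,X))
E
```

```text
shift [-0.0013 -0.0011  0.0758] yaw 128.5 tilt [ 1.e-03  1.e-04 -1.e+00] t 23.2333
weight_50g 0.95 [356.  26. 398.  68.] area 1458 px [377.9  46.6] w@1/3h [ 0.5798 -0.0539]
weight_50g 0.27 [428. 138. 492. 196.] area 2917 px [461.  165.8] w@1/3h [ 0.6744 -0.074 ]
weight_50g 0.17 [585. 153. 640. 242.] area 3683 px [616.  191.7] w@1/3h [ 0.7744 -0.0185]
weight_100g 0.77 [298. 196. 338. 242.] area 1530 px [319.1 219.6] w@1/3h [ 0.6221 -0.166 ]
weight_100g 0.24 [587. 150. 638. 239.] area 3652 px [616.1 191.7] w@1/3h [ 0.7731 -0.0189]
weight_200g 0.56 [429. 135. 497. 194.] area 3031 px [461.2 165.9] w@1/3h [ 0.6727 -0.0744]
weight_500g 0.66 [226.  79. 316. 161.] area 5860 px [270.  121.7] w@1/3h [ 0.5544 -0.1306]
[320.78202469 226.32345153]
[320.87786437 218.85992532]
```

>>> drive_tool([
  [0,0,0,-0.001,-0.001,0.02,0.35],
  [0,0,0,-0.001,0,0.02,0.35],
  [0,0,0,0,0,0.02,0.35],
  [0,0,0,0,0,0.01,0.35],
  [0,0,0,0,0,0.005,0.35],
  [0,0,0,0,0,0,0.35],
  [0,0,0,0,0,0,0.35],
], force=30)

```text
time: 24.07
tool_pos: [0.623, -0.1661, 0.0205]
tcp_rot: [1.366, 2.828, 0.0]
wrist_force: [-0.6, -0.2, -0.2]
width: 0.348
grip_force: 0.0
```

>>> drive_tool([
  [0,0,0,0,0,0,0],
  [0,0,0,0,0,0,0],
  [0,0,0,0,0,0,0],
  [0,0,0,0,0,0,0],
  [0,0,0,0,0,0,0],
  [0,0,0,0,0,0,0],
])

```text
time: 24.57
tool_pos: [0.6239, -0.1664, 0.0216]
tcp_rot: [1.365, 2.826, 0.001]
wrist_force: [-1.4, 0.2, 6.5]
width: 0.14
grip_force: 29.6
```

>>> drive_tool([
  [0,0,0,0,0,-0.005,0],
  [0,0,0,0,0,-0.015,0],
  [0,0,0,0,0,-0.03,0],
  [0,0,0,0,0,-0.03,0],
  [0,0,0,0,0,-0.03,0],
  [0,0,0,0,0,0,0],
  [0,0,0,0,0,0,0],
])

```text
time: 25.15
tool_pos: [0.6241, -0.1666, 0.1327]
tcp_rot: [1.364, 2.825, 0.001]
wrist_force: [0.0, 0.3, -1.6]
width: 0.136
grip_force: 29.3
```

```bash
python3 - <<'E'
from h import *
to([.4912,.2545,.12]); p=cam('wrist'); weights(p); save(p,'w12.png')
E
```

```text
shift [0.4124 0.1577 0.0115] yaw 128.44 tilt [ 0.0045 -0.0015 -1.    ] t 25.15
weight_50g 0.91 [350.  29. 390.  66.] area 1103 px [371.3  46.8] w@1/3h [ 0.5799 -0.054 ]
weight_100g 0.56 [295. 234. 351. 299.] area 1901 px [322.7 260.5] w@1/3h [ 0.6593 -0.2102]
weight_200g 0.77 [414. 124. 472. 177.] area 2243 px [444.5 150.5] w@1/3h [ 0.673  -0.0744]
weight_500g 0.79 [242.  71. 316. 149.] area 4367 px [278.3 111.4] w@1/3h [ 0.5543 -0.1306]
```

>>> drive_tool([
  [0,0,0,0.02,0.0077,0,0],
  [0,0,0,0.035,0.0134,0,0],
  [0,0,0,0.035,0.0134,0,0],
  [0,0,0,0.035,0.0134,0,0],
  [0,0,0,0.035,0.0134,0,0],
  [0,0,0,0.035,0.0134,0,0],
  [0,0,0,0.035,0.0134,0,0],
  [0,0,0,0.035,0.0134,0,0],
])

```text
time: 26.07
tool_pos: [0.5354, 0.106, 0.1285]
tcp_rot: [-1.366, -2.827, 0.002]
wrist_force: [0.8, 0.6, -0.5]
width: 0.132
grip_force: 29.3
```

>>> drive_tool([
  [0,0,0,0.035,0.0134,0,0],
  [0,0,0,0.035,0.0134,0,0],
  [0,0,0,0.035,0.0134,0,0],
  [0,0,0,0.03,0.0114,0,0],
  [0,0,0,0.012,0.0046,0,0],
  [0,0,0,0,0,0,0],
  [0,0,0,0,0,0,0],
  [0,0,0,0,0,0,0],
])

```text
time: 26.73
tool_pos: [0.4898, 0.2536, 0.1292]
tcp_rot: [-1.366, -2.828, 0.003]
wrist_force: [0.7, -1.2, -1.2]
width: 0.139
grip_force: 29.3
```

```bash
python3 - <<'E'
from h import *
to([.4912,.2545,.080]); p=cam('wrist'); weights(p); print(w2px(p,[.4905,.2555,.062]))
for k in masks_of(p,'pan_center'): print(k['bbox'],k['score'])
E
```

```text
shift [-0.0002  0.0017  0.0492] yaw 128.44 tilt [-0.0011 -0.0013 -1.    ] t 26.7333
weight_50g 0.87 [139. 332. 168. 361.] area 637 px [152.2 344.3] w@1/3h [0.4509 0.0367]
weight_100g 0.69 [297. 233. 349. 297.] area 1894 px [322.3 261.3] w@1/3h [0.5234 0.2108]
weight_500g 0.32 [291. 231. 351. 295.] area 1970 px [322.1 260.9] w@1/3h [0.5206 0.214 ]
[325.11930527 222.3993562 ]
[235.5, 133.3, 414.8, 303.3] 0.88
```

>>> drive_tool([
  [0,0,0,0,0.001,0.014,0],
  [0,0,0,0,0,0.012,0],
  [0,0,0,0,0,0.01,0],
  [0,0,0,0,0,0.006,0],
  [0,0,0,0,0,0.003,0],
  [0,0,0,0,0,0.001,0],
  [0,0,0,0,0,0,0],
  [0,0,0,0,0,0,0],
])

```text
time: 27.7
tool_pos: [0.491, 0.2555, 0.0844]
tcp_rot: [1.366, 2.829, 0.001]
wrist_force: [0.3, -0.1, -0.3]
width: 0.137
grip_force: 29.3
```

>>> drive_tool([
  [0,0,0,0,0,0.001,0],
  [0,0,0,0,0,0.001,0],
  [0,0,0,0,0,0,0],
  [0,0,0,0,0,0,0],
  [0,0,0,0,0,0,0],
])

```text
time: 28.12
tool_pos: [0.4907, 0.2554, 0.0821]
tcp_rot: [1.366, 2.829, 0.0]
wrist_force: [-0.1, 0.4, -0.3]
width: 0.134
grip_force: 29.3
```

>>> drive_tool([
  [0,0,0,0,0,0.001,0],
  [0,0,0,0,0,0.001,0],
  [0,0,0,0,0,0.0003,0],
  [0,0,0,0,0,0,0],
  [0,0,0,0,0,0,0],
  [0,0,0,0,0,0,0],
])

```text
time: 28.62
tool_pos: [0.4908, 0.2554, 0.0797]
tcp_rot: [1.366, 2.829, 0.0]
wrist_force: [0.7, 0.2, -0.2]
width: 0.138
grip_force: 29.4
```

>>> drive_tool([
  [0,0,0,0,0,0,0.18],
  [0,0,0,0,0,0,0.22],
  [0,0,0,0,0,0,0.35],
  [0,0,0,0,0,0,0.35],
  [0,0,0,0,0,-0.015,0.35],
  [0,0,0,0,0,-0.02,0.35],
  [0,0,0,0,0,-0.015,0.35],
  [0,0,0,0,0,0,0.35],
])

```text
time: 29.28
tool_pos: [0.4932, 0.2565, 0.1333]
tcp_rot: [1.364, 2.825, 0.008]
wrist_force: [1.0, 0.8, 0.6]
width: 0.351
grip_force: 0.0
```

>>> drive_tool([
  [0,0,0,0,0,0,0.35],
  [0,0,0,0,0,0,0.35],
  [0,0,0,0,0,0,0.35],
  [0,0,0,0,0,0,0.35],
  [0,0,0,0,0,0,0.35],
  [0,0,0,0,0,0,0.35],
  [0,0,0,0,0,0,0.35],
  [0,0,0,0,0,0,0.35],
])

```text
time: 29.95
tool_pos: [0.4906, 0.2553, 0.1294]
tcp_rot: [-1.366, -2.829, 0.0]
wrist_force: [0.1, 0.2, 0.4]
width: 0.35
grip_force: 0.0
```

>>> drive_tool([
  [0,0,0,0,0,0,0.35],
  [0,0,0,0,0,0,0.35],
  [0,0,0,0,0,0,0.35],
  [0,0,0,0,0,0,0.35],
  [0,0,0,0,0,0,0.35],
  [0,0,0,0,0,0,0.35],
  [0,0,0,0,0,0,0.35],
  [0,0,0,0,0,0,0.35],
])

```text
time: 30.62
tool_pos: [0.4907, 0.2553, 0.1297]
tcp_rot: [1.366, 2.829, 0.0]
wrist_force: [-0.7, 0.0, 0.3]
width: 0.348
grip_force: 0.0
```

>>> drive_tool([
  [0,0,0,0,0,0,0.35],
  [0,0,0,0,0,0,0.35],
  [0,0,0,0,0,0,0.35],
  [0,0,0,0,0,0,0.35],
  [0,0,0,0,0,0,0.35],
  [0,0,0,0,0,0,0.35],
  [0,0,0,0,0,0,0.35],
  [0,0,0,0,0,0,0.35],
])

```text
time: 31.28
tool_pos: [0.4907, 0.2553, 0.1297]
tcp_rot: [1.366, 2.829, -0.0]
wrist_force: [0.6, -0.2, 0.7]
width: 0.348
grip_force: 0.0
```

```bash
python3 - <<'E'
from h import *
to([.4907,.2554,.0805]); p=cam('wrist'); save(p,'w13.png'); weights(p); print(w2px(p,[.4905,.2555,.089]),w2px(p,[.4905,.2555,.074]))
a=cam('scene'); weights(a)
E
```

```text
shift [0.0001 0.0001 0.0492] yaw 128.45 tilt [ 0. -0. -1.] t 31.2833
weight_50g 0.7 [302. 199. 348. 252.] area 1894 px [322.8 228.3] w@1/3h [0.5058 0.2367]
weight_50g 0.67 [138. 334. 160. 352.] area 311 px [147.6 340.1] w@1/3h [0.446  0.0401]
weight_100g 0.96 [301. 201. 345. 252.] area 1823 px [322.8 228.4] w@1/3h [0.5055 0.2371]
weight_100g 0.6 [185. 261. 209. 284.] area 414 px [194.7 272.4] w@1/3h [0.4428 0.1334]
weight_100g 0.47 [233. 135. 412. 302.] area 19445 px [323.  212.2] w@1/3h [0.4966 0.2486]
[322.31437713 239.84692242] [322.3458427  230.09276233]
weight_50g 0.67 [391. 252. 402. 266.] area 98 px [395.2 257.9] w@1/3h [ 0.572  -0.0544]
weight_50g 0.46 [334. 276. 345. 289.] area 124 px [340.5 283. ] w@1/3h [0.4434 0.0235]
weight_100g 0.72 [254. 215. 266. 230.] area 145 px [259.2 222.7] w@1/3h [0.5468 0.2972]
weight_200g 0.63 [232. 212. 286. 242.] area 1243 px [259.9 227. ] w@1/3h [0.5296 0.2837]
weight_200g 0.51 [418. 235. 439. 251.] area 203 px [428.3 241.5] w@1/3h [ 0.6574 -0.1062]
weight_500g 0.89 [413. 260. 437. 284.] area 526 px [425.6 272.7] w@1/3h [ 0.5454 -0.1326]
```

The 200 g weight has been knocked aside to about (.665,-.104) in the world frame, still on the mat. The 100 g weight is settled on the pan centre. I pick it up a little higher on the knob.

>>> drive_tool([
  [0,0,0,0,0,0.018,0.35],
  [0,0,0,0,0,0.015,0.35],
  [0,0,0,0,0,0.01,0.35],
  [0,0,0,0,0,0.004,0.35],
  [0,0,0,0,0,0,0.35],
  [0,0,0,0,0,0,0.35],
  [0,0,0,0,0,0,0.35],
])

```text
time: 32.37
tool_pos: [0.4914, 0.2557, 0.0835]
tcp_rot: [1.366, 2.828, 0.002]
wrist_force: [-0.5, 0.7, 0.7]
width: 0.35
grip_force: 0.0
```

>>> drive_tool([
  [0,0,0,0,0,0,0.2],
  [0,0,0,0,0,0,0],
  [0,0,0,0,0,0,0],
  [0,0,0,0,0,0,0],
  [0,0,0,0,0,0,0],
  [0,0,0,0,0,0,0],
])

```text
time: 32.87
tool_pos: [0.4912, 0.2555, 0.0831]
tcp_rot: [1.366, 2.828, 0.001]
wrist_force: [1.3, 1.1, 1.3]
width: 0.13
grip_force: 29.3
```

>>> drive_tool([
  [0,0,0,0,0,-0.005,0],
  [0,0,0,0,0,-0.015,0],
  [0,0,0,0,0,-0.03,0],
  [0,0,0,0,0,0,0],
  [0,0,0,0,0,0,0],
  [0,0,0,0,0,0,0],
])

```text
time: 33.37
tool_pos: [0.4902, 0.2552, 0.1323]
tcp_rot: [-1.366, -2.829, 0.001]
wrist_force: [-0.1, 0.7, -1.5]
width: 0.13
grip_force: 29.3
```

>>> drive_tool([
  [0,0,0,-0.02,-0.0077,0,0],
  [0,0,0,-0.035,-0.0134,0,0],
  [0,0,0,-0.035,-0.0134,0,0],
  [0,0,0,-0.035,-0.0134,0,0],
  [0,0,0,-0.035,-0.0134,0,0],
  [0,0,0,-0.035,-0.0134,0,0],
  [0,0,0,-0.035,-0.0134,0,0],
  [0,0,0,-0.035,-0.0134,0,0],
])

```text
time: 34.03
tool_pos: [0.5746, -0.017, 0.1307]
tcp_rot: [-1.365, -2.826, 0.002]
wrist_force: [0.5, 0.3, -1.1]
width: 0.127
grip_force: 29.3
```

>>> drive_tool([
  [0,0,0,-0.035,-0.0134,0,0],
  [0,0,0,-0.035,-0.0134,0,0],
  [0,0,0,-0.035,-0.0134,0,0],
  [0,0,0,-0.03,-0.0114,0,0],
  [0,0,0,-0.01,-0.0046,0,0],
  [0,0,0,0,0,0,0],
  [0,0,0,0,0,0,0],
  [0,0,0,0,0,0,0],
])

```text
time: 34.7
tool_pos: [0.6208, -0.1625, 0.1313]
tcp_rot: [-1.364, -2.826, -0.0]
wrist_force: [0.2, 0.8, -0.4]
width: 0.128
grip_force: 29.3
```

```bash
python3 - <<'E'
from h import *
to([.6225,-.1655,.024]); p=cam('wrist'); save(p,'w14.png'); weights(p)
E
```

```text
shift [-0.0037 -0.0004  0.1072] yaw 128.46 tilt [-0.0027  0.0015 -1.    ] t 34.7
weight_50g 0.61 [381. 161. 432. 208.] area 2064 px [406.8 185.4] w@1/3h [ 0.6662 -0.109 ]
weight_100g 0.63 [292. 229. 352. 290.] area 1981 px [322.1 256.5] w@1/3h [ 0.6518 -0.2023]
weight_200g 0.97 [382. 160. 436. 208.] area 1993 px [407.1 185. ] w@1/3h [ 0.6646 -0.1084]
weight_500g 0.59 [245.  84. 317. 157.] area 4266 px [278.9 120.1] w@1/3h [ 0.5544 -0.1309]
```

View pics/w14.png

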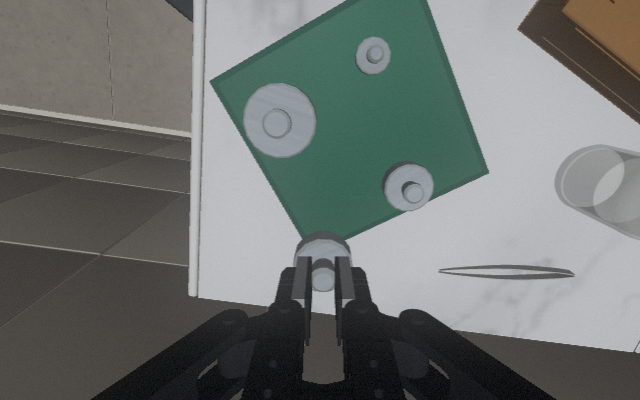

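The 200 g weight now stands upright at (407,187), still inside the mat. The 100 g weight is held level.

>>> drive_tool([
  [0,0,0,0,-0.002,0.02,0],
  [0,0,0,0,0,0.02,0],
  [0,0,0,0,0,0.02,0],
  [0,0,0,0,0,0.02,0],
  [0,0,0,0,0,0.012,0],
  [0,0,0,0,0,0.007,0],
  [0,0,0,0,0,0.003,0],
  [0,0,0,0,0,0.001,0],
])

```text
time: 35.62
tool_pos: [0.6206, -0.1649, 0.0296]
tcp_rot: [-1.366, -2.829, 0.0]
wrist_force: [0.2, -0.9, -1.5]
width: 0.131
grip_force: 29.3
```

>>> drive_tool([
  [0,0,0,0,0,0,0],
  [0,0,0,0,0,0,0],
  [0,0,0,0,0,0,0],
  [0,0,0,0,0,0,0],
])

```text
time: 35.95
tool_pos: [0.6213, -0.1653, 0.0307]
tcp_rot: [1.365, 2.827, 0.0]
wrist_force: [-0.6, 1.1, -1.3]
width: 0.128
grip_force: 29.3
```

>>> drive_tool([
  [0,0,0,0,0,0.002,0],
  [0,0,0,0,0,0.0015,0],
  [0,0,0,0,0,0.001,0],
  [0,0,0,0,0,0.001,0],
  [0,0,0,0,0,0,0],
  [0,0,0,0,0,0,0],
  [0,0,0,0,0,0,0],
  [0,0,0,0,0,0,0],
])

```text
time: 36.62
tool_pos: [0.6207, -0.1653, 0.0255]
tcp_rot: [1.366, 2.829, -0.0]
wrist_force: [-3.3, 1.7, 7.8]
width: 0.128
grip_force: 30.2
```

>>> drive_tool([
  [0,0,0,0,0,0,0.18],
  [0,0,0,0,0,0,0.22],
  [0,0,0,0,0,0,0.38],
  [0,0,0,0,0,0,0.38],
  [0,0,0,0,0,-0.015,0.38],
  [0,0,0,0,0,-0.035,0.38],
  [0,0,0,0,0.005,-0.035,0.38],
  [0,0,0,0.002,0.02,-0.01,0.38],
])

```text
time: 37.28
tool_pos: [0.6407, -0.1503, 0.1247]
tcp_rot: [1.366, 2.822, 0.0]
wrist_force: [1.8, -0.4, 1.4]
width: 0.378
grip_force: 0.0
```

>>> drive_tool([
  [0,0,0,0.008,0.025,0,0.38],
  [0,0,0,0.0074,0.02,0,0.38],
  [0,0,0,0,0,0,0.38],
  [0,0,0,0,0,0,0.38],
  [0,0,0,0,0,0,0.38],
  [0,0,0,0,0,0,0.38],
])

```text
time: 37.78
tool_pos: [0.6636, -0.1086, 0.1184]
tcp_rot: [-1.366, -2.827, 0.001]
wrist_force: [-0.8, -0.1, -1.0]
width: 0.379
grip_force: 0.0
```

```bash
python3 - <<'E'
from h import *
to([.665,-.1085,.0275]); p=cam('wrist'); save(p,'w15.png'); weights(p)
for X in([.665,-.1085,.036],[.665,-.1085,.02]): print(w2px(p,X))
E
```

```text
shift [-0.0008  0.0012  0.0909] yaw 128.41 tilt [-1.5e-03 -1.0e-04 -1.0e+00] t 37.7833
weight_50g 0.62 [260.  58. 298.  96.] area 1098 px [279.7  76.7] w@1/3h [ 0.5807 -0.0523]
weight_100g 0.67 [219. 202. 259. 245.] area 1242 px [239.2 225.2] w@1/3h [ 0.6208 -0.1628]
weight_200g 0.83 [300. 181. 351. 236.] area 2087 px [325.3 208. ] w@1/3h [ 0.6654 -0.1075]
weight_500g 0.92 [145. 104. 234. 182.] area 5091 px [187.2 142.3] w@1/3h [ 0.5555 -0.1288]
weight_500g 0.52 [301. 183. 352. 234.] area 2080 px [325.4 208.4] w@1/3h [ 0.6646 -0.1064]
[324.13372364 216.95251921]
[324.07934188 209.58823225]
```

>>> drive_tool([
  [0,0,0,0,0.001,0.02,0.38],
  [0,0,0,0,0,0.02,0.38],
  [0,0,0,0,0,0.02,0.38],
  [0,0,0,0,0,0.015,0.38],
  [0,0,0,0,0,0.009,0.38],
  [0,0,0,0,0,0.005,0.38],
  [0,0,0,0,0,0,0.38],
  [0,0,0,0,0,0,0.38],
], force=40)

```text
time: 38.7
tool_pos: [0.6658, -0.1075, 0.0306]
tcp_rot: [1.366, 2.828, 0.0]
wrist_force: [-0.3, -0.4, 0.1]
width: 0.383
grip_force: 0.0
```

>>> drive_tool([
  [0,0,0,0,0,0,0.38],
  [0,0,0,0,0,0,0.38],
])

```text
time: 38.87
tool_pos: [0.6665, -0.1076, 0.0317]
tcp_rot: [1.365, 2.827, 0.001]
wrist_force: [0.0, -0.1, -1.1]
width: 0.377
grip_force: 0.0
```

>>> drive_tool([
  [0,0,0,0,0,0.002,0.38],
  [0,0,0,0,0,0.0015,0.38],
  [0,0,0,0,0,0,0.38],
  [0,0,0,0,0,0,0.38],
  [0,0,0,0,0,0,0.38],
])

```text
time: 39.28
tool_pos: [0.6652, -0.1073, 0.0266]
tcp_rot: [-1.366, -2.829, 0.0]
wrist_force: [0.8, -0.2, 0.8]
width: 0.381
grip_force: 0.0
```

>>> drive_tool([
  [0,0,0,0,0,0,0.22],
  [0,0,0,0,0,0,0],
  [0,0,0,0,0,0,0],
  [0,0,0,0,0,0,0],
  [0,0,0,0,0,0,0],
  [0,0,0,0,0,0,0],
])

```text
time: 39.78
tool_pos: [0.6654, -0.1074, 0.0268]
tcp_rot: [1.366, 2.829, 0.0]
wrist_force: [-0.9, -0.5, 1.3]
width: 0.161
grip_force: 39.0
```

>>> drive_tool([
  [0,0,0,0,0,-0.005,0],
  [0,0,0,0,0,-0.015,0],
  [0,0,0,0,0,-0.03,0],
  [0,0,0,0,0,-0.03,0],
  [0,0,0,0,0,-0.025,0],
  [0,0,0,0,0,0,0],
  [0,0,0,0,0,0,0],
  [0,0,0,0,0,0,0],
])

```text
time: 40.45
tool_pos: [0.6646, -0.1071, 0.1312]
tcp_rot: [-1.366, -2.828, 0.0]
wrist_force: [0.7, 0.2, -2.1]
width: 0.157
grip_force: 39.2
```

```bash
python3 - <<'E'
from h import *
to([.4905,.2555,.13]); p=cam('wrist'); weights(p)
E
```

```text
shift [0.3922 0.0892 0.0014] yaw 128.45 tilt [-1.1e-03  2.0e-04 -1.0e+00] t 40.45
weight_50g 0.73 [262.  62. 297.  96.] area 1015 px [279.3  78.6] w@1/3h [ 0.5807 -0.0526]
weight_100g 0.85 [220. 202. 261. 239.] area 1171 px [240.9 220.3] w@1/3h [ 0.621  -0.1629]
weight_200g 0.82 [285. 227. 362. 303.] area 3192 px [322.4 259.1] w@1/3h [ 0.6966 -0.1478]
weight_500g 0.75 [153. 104. 235. 179.] area 4624 px [191.6 141. ] w@1/3h [ 0.5556 -0.1291]
weight_500g 0.66 [262.  62. 296.  95.] area 1037 px [279.4  78.5] w@1/3h [ 0.5817 -0.0521]
```

>>> drive_tool([
  [0,0,0,0.02,0.0045,0,0],
  [0,0,0,0.035,0.008,0,0],
  [0,0,0,0.035,0.008,0,0],
  [0,0,0,0.035,0.008,0,0],
  [0,0,0,0.035,0.008,0,0],
  [0,0,0,0.035,0.008,0,0],
  [0,0,0,0.035,0.008,0,0],
  [0,0,0,0.035,0.008,0,0],
])

```text
time: 41.37
tool_pos: [0.5465, 0.1391, 0.1308]
tcp_rot: [-1.366, -2.828, 0.001]
wrist_force: [1.0, 0.6, -2.4]
width: 0.161
grip_force: 39.1
```

>>> drive_tool([
  [0,0,0,0.035,0.008,0,0],
  [0,0,0,0.035,0.008,0,0],
  [0,0,0,0.035,0.008,0,0],
  [0,0,0,0.015,0.003,0,0],
  [0,0,0,0.007,0.0015,0,0],
  [0,0,0,0,0,0,0],
  [0,0,0,0,0,0,0],
  [0,0,0,0,0,0,0],
])

```text
time: 42.03
tool_pos: [0.4918, 0.254, 0.1314]
tcp_rot: [1.367, 2.828, -0.001]
wrist_force: [-0.7, -0.3, -2.6]
width: 0.158
grip_force: 39.1
```

```bash
python3 - <<'E'
from h import *
to([.4905,.2555,.085]); p=cam('wrist'); weights(p); print(w2px(p,[.4905,.2555,.062]))
for k in masks_of(p,'pan_center'): print(k['bbox'],k['score'])
E
```

```text
shift [ 0.002  -0.      0.0464] yaw 128.39 tilt [-1.e-04 -7.e-04 -1.e+00] t 42.0333
weight_50g 0.66 [138. 332. 169. 360.] area 603 px [151.1 343.1] w@1/3h [0.4514 0.0355]
weight_50g 0.49 [181. 258. 204. 283.] area 446 px [195.1 268.6] w@1/3h [0.4421 0.1332]
weight_200g 0.69 [286. 228. 359. 302.] area 3144 px [322.5 259.3] w@1/3h [0.5242 0.213 ]
[322.38575026 219.85824214]
[235.1, 133.0, 409.1, 285.6] 0.86
```

>>> drive_tool([
  [0,0,0,0.0015,0,0.014,0],
  [0,0,0,0,0,0.012,0],
  [0,0,0,0,0,0.008,0],
  [0,0,0,0,0,0.004,0],
  [0,0,0,0,0,0.002,0],
  [0,0,0,0,0,0,0],
  [0,0,0,0,0,0,0],
  [0,0,0,0,0,0,0],
])

```text
time: 43.0
tool_pos: [0.4908, 0.2565, 0.0922]
tcp_rot: [1.366, 2.828, 0.001]
wrist_force: [0.4, 0.2, -2.0]
width: 0.156
grip_force: 39.1
```

>>> drive_tool([
  [0,0,0,0,0,0.001,0],
  [0,0,0,0,0,0.001,0],
  [0,0,0,0,0,0,0],
  [0,0,0,0,0,0,0],
  [0,0,0,0,0,0,0],
  [0,0,0,0,0,0,0],
])

```text
time: 43.5
tool_pos: [0.4904, 0.2562, 0.0897]
tcp_rot: [1.366, 2.829, 0.0]
wrist_force: [0.4, -0.2, -2.2]
width: 0.159
grip_force: 39.1
```

>>> drive_tool([
  [0,0,0,0,0,0.001,0],
  [0,0,0,0,0,0.001,0],
  [0,0,0,0,0,0.001,0],
  [0,0,0,0,0,0.001,0],
  [0,0,0,0,0,0.001,0],
  [0,0,0,0,0,0,0],
  [0,0,0,0,0,0,0],
  [0,0,0,0,0,0,0],
])

```text
time: 44.17
tool_pos: [0.4903, 0.2562, 0.0847]
tcp_rot: [-1.366, -2.829, 0.0]
wrist_force: [-1.1, -0.3, -1.1]
width: 0.156
grip_force: 39.2
```

>>> drive_tool([
  [0,0,0,0,0,0,0.2],
  [0,0,0,0,0,0,0.25],
  [0,0,0,0,0,0,0.38],
  [0,0,0,0,0,0,0.38],
  [0,0,0,0,0,-0.015,0.38],
  [0,0,0,0,0,-0.02,0.38],
  [0,0,0,0,0,-0.015,0.38],
  [0,0,0,0,0,0,0.38],
])

```text
time: 44.83
tool_pos: [0.493, 0.2574, 0.1385]
tcp_rot: [1.364, 2.825, 0.008]
wrist_force: [1.0, 1.5, 0.9]
width: 0.383
grip_force: 0.0
```

>>> drive_tool([
  [0,0,0,0,0,0,0.38],
  [0,0,0,0,0,0,0.38],
  [0,0,0,0,0,0,0.38],
  [0,0,0,0,0,0,0.38],
  [0,0,0,0,0,0,0.38],
  [0,0,0,0,0,0,0.38],
  [0,0,0,0,0,0,0.38],
  [0,0,0,0,0,0,0.38],
])

```text
time: 45.5
tool_pos: [0.4903, 0.2562, 0.1344]
tcp_rot: [-1.366, -2.829, 0.0]
wrist_force: [-0.7, -0.5, 0.5]
width: 0.378
grip_force: 0.0
```

>>> drive_tool([
  [0,0,0,0,0,0,0.38],
  [0,0,0,0,0,0,0.38],
  [0,0,0,0,0,0,0.38],
  [0,0,0,0,0,0,0.38],
  [0,0,0,0,0,0,0.38],
  [0,0,0,0,0,0,0.38],
  [0,0,0,0,0,0,0.38],
  [0,0,0,0,0,0,0.38],
])

```text
time: 46.17
tool_pos: [0.4904, 0.2562, 0.1347]
tcp_rot: [1.366, 2.829, 0.0]
wrist_force: [-1.0, -0.2, -0.3]
width: 0.376
grip_force: 0.0
```

>>> drive_tool([
  [0,0,0,0,0,0,0.38],
  [0,0,0,0,0,0,0.38],
  [0,0,0,0,0,0,0.38],
  [0,0,0,0,0,0,0.38],
  [0,0,0,0,0,0,0.38],
  [0,0,0,0,0,0,0.38],
  [0,0,0,0,0,0,0.38],
  [0,0,0,0,0,0,0.38],
])

```text
time: 46.83
tool_pos: [0.4904, 0.2562, 0.1347]
tcp_rot: [1.366, 2.829, 0.0]
wrist_force: [-0.1, -0.5, 0.2]
width: 0.384
grip_force: 0.0
```

```bash
python3 - <<'E'
from h import *
to([.4904,.2562,.085]); p=cam('wrist'); weights(p); print(w2px(p,[.4905,.2555,.074])); save(p,'w16.png')
a=cam('scene'); weights(a)
E
```

```text
shift [-0.     -0.      0.0497] yaw 128.45 tilt [ 0.  0. -1.] t 46.8333
weight_50g 0.65 [140. 330. 164. 345.] area 230 px [149.8 336.8] w@1/3h [0.4457 0.0404]
weight_50g 0.4 [186. 258. 210. 282.] area 378 px [196.6 269.6] w@1/3h [0.4425 0.1332]
weight_200g 0.73 [293. 195. 353. 257.] area 2886 px [322.4 228. ] w@1/3h [0.5053 0.2373]
weight_500g 0.67 [238. 135. 406. 301.] area 17530 px [322.4 210.2] w@1/3h [0.4943 0.2512]
[321.86812867 228.39996145]
weight_50g 0.47 [391. 252. 402. 265.] area 118 px [394.9 257.8] w@1/3h [ 0.5721 -0.0537]
weight_100g 0.56 [443. 255. 455. 268.] area 148 px [448.3 261.2] w@1/3h [ 0.6125 -0.1661]
weight_200g 0.59 [251. 213. 268. 233.] area 233 px [259. 222.] w@1/3h [0.5462 0.2972]
weight_500g 0.97 [413. 261. 437. 287.] area 520 px [425.5 273.1] w@1/3h [ 0.5442 -0.1326]
```

>>> drive_tool([
  [0,0,0,0,0,0.018,0.38],
  [0,0,0,0,0,0.015,0.38],
  [0,0,0,0,0,0.01,0.38],
  [0,0,0,0,0,0.005,0.38],
  [0,0,0,0,0,0.001,0.38],
  [0,0,0,0,0,0,0.38],
  [0,0,0,0,0,0,0.38],
])

```text
time: 47.92
tool_pos: [0.4909, 0.2565, 0.0863]
tcp_rot: [1.366, 2.828, 0.001]
wrist_force: [-0.1, 0.2, -0.1]
width: 0.383
grip_force: 0.0
```

>>> drive_tool([
  [0,0,0,0,0,0,0.22],
  [0,0,0,0,0,0,0],
  [0,0,0,0,0,0,0],
  [0,0,0,0,0,0,0],
  [0,0,0,0,0,0,0],
  [0,0,0,0,0,0,0],
])

```text
time: 48.42
tool_pos: [0.491, 0.2565, 0.0862]
tcp_rot: [1.366, 2.828, 0.002]
wrist_force: [1.9, 1.2, 0.8]
width: 0.151
grip_force: 39.0
```

>>> drive_tool([
  [0,0,0,0,0,-0.005,0],
  [0,0,0,0,0,-0.015,0],
  [0,0,0,0,0,-0.025,0],
  [0,0,0,0,0,0,0],
  [0,0,0,0,0,0,0],
  [0,0,0,0,0,0,0],
])

```text
time: 48.92
tool_pos: [0.4896, 0.2559, 0.1298]
tcp_rot: [-1.366, -2.828, 0.002]
wrist_force: [-0.7, 0.2, -2.5]
width: 0.156
grip_force: 39.2
```

>>> drive_tool([
  [0,0,0,-0.02,-0.0045,0,0],
  [0,0,0,-0.035,-0.008,0,0],
  [0,0,0,-0.035,-0.008,0,0],
  [0,0,0,-0.035,-0.008,0,0],
  [0,0,0,-0.035,-0.008,0,0],
  [0,0,0,-0.035,-0.008,0,0],
  [0,0,0,-0.035,-0.008,0,0],
  [0,0,0,-0.035,-0.008,0,0],
])

```text
time: 49.58
tool_pos: [0.6066, 0.0094, 0.1284]
tcp_rot: [-1.365, -2.826, 0.002]
wrist_force: [0.4, 0.1, -2.6]
width: 0.149
grip_force: 39.1
```

>>> drive_tool([
  [0,0,0,-0.035,-0.008,0,0],
  [0,0,0,-0.035,-0.008,0,0],
  [0,0,0,-0.035,-0.008,0,0],
  [0,0,0,-0.015,-0.003,0,0],
  [0,0,0,-0.006,-0.0015,0,0],
  [0,0,0,0,0,0,0],
  [0,0,0,0,0,0,0],
  [0,0,0,0,0,0,0],
])

```text
time: 50.25
tool_pos: [0.6626, -0.1036, 0.1298]
tcp_rot: [-1.364, -2.828, -0.0]
wrist_force: [0.1, -0.1, -1.7]
width: 0.154
grip_force: 39.1
```

```bash
python3 - <<'E'
from h import *
to([.665,-.103,.027]); p=cam('wrist'); weights(p); save(p,'w17.png')
E
```

```text
shift [-0.0013  0.0024  0.1028] yaw 128.51 tilt [-0.0021  0.001  -1.    ] t 50.25
weight_50g 0.91 [261.  69. 297. 104.] area 1017 px [279.   84.3] w@1/3h [ 0.5808 -0.0523]
weight_50g 0.19 [154. 109. 235. 187.] area 4646 px [190.9 146.5] w@1/3h [ 0.5537 -0.1321]
weight_100g 0.89 [222. 206. 259. 244.] area 1130 px [240.5 225.2] w@1/3h [ 0.6211 -0.1626]
weight_500g 0.65 [154. 110. 233. 185.] area 4588 px [190.8 146.3] w@1/3h [ 0.5554 -0.1289]
```

>>> drive_tool([
  [0,0,0,0,0.001,0.02,0],
  [0,0,0,0,0,0.02,0],
  [0,0,0,0,0,0.02,0],
  [0,0,0,0,0,0.018,0],
  [0,0,0,0,0,0.01,0],
  [0,0,0,0,0,0.006,0],
  [0,0,0,0,0,0.003,0],
  [0,0,0,0,0,0,0],
])

```text
time: 51.17
tool_pos: [0.6646, -0.1046, 0.0336]
tcp_rot: [-1.366, -2.829, 0.0]
wrist_force: [0.1, 0.5, -1.8]
width: 0.15
grip_force: 39.2
```

>>> drive_tool([
  [0,0,0,0,0,0.001,0],
  [0,0,0,0,0,0.001,0],
  [0,0,0,0,0,0,0],
  [0,0,0,0,0,0,0],
  [0,0,0,0,0,0,0],
  [0,0,0,0,0,0,0],
  [0,0,0,0,0,0,0],
])

```text
time: 51.75
tool_pos: [0.6646, -0.1048, 0.0318]
tcp_rot: [1.366, 2.829, 0.0]
wrist_force: [-0.6, -0.0, -2.3]
width: 0.152
grip_force: 39.2
```

>>> drive_tool([
  [0,0,0,0,0,0.001,0],
  [0,0,0,0,0,0.001,0],
  [0,0,0,0,0,0.0008,0],
  [0,0,0,0,0,0,0],
  [0,0,0,0,0,0,0],
  [0,0,0,0,0,0,0.2],
  [0,0,0,0,0,0,0.25],
  [0,0,0,0,0,0,0.42],
])

```text
time: 52.42
tool_pos: [0.6647, -0.1047, 0.0287]
tcp_rot: [1.366, 2.829, 0.0]
wrist_force: [-0.4, 0.5, -0.4]
width: 0.379
grip_force: 0.0
```

>>> drive_tool([
  [0,0,0,0,0,0,0.42],
  [0,0,0,0,0,-0.015,0.42],
  [0,0,0,0,0,-0.03,0.42],
  [0,0,0,0,0,-0.035,0.42],
  [0,0,0,0,0,-0.02,0.42],
  [0,0,0,0.01,-0.02,0,0.42],
  [0,0,0,0.015,-0.032,0,0.42],
  [0,0,0,0.015,-0.032,0,0.42],
])

```text
time: 53.08
tool_pos: [0.5745, -0.1258, 0.1311]
tcp_rot: [1.363, 2.827, 0.001]
wrist_force: [-0.5, -0.5, -0.0]
width: 0.421
grip_force: 0.0
```

>>> drive_tool([
  [0,0,0,0.0087,-0.0178,0,0.42],
  [0,0,0,0,0,0,0.42],
  [0,0,0,0,0,0,0.42],
  [0,0,0,0,0,0,0.42],
  [0,0,0,0,0,0,0.42],
])

```text
time: 53.5
tool_pos: [0.556, -0.1299, 0.1297]
tcp_rot: [1.365, 2.827, 0.001]
wrist_force: [-0.2, 0.3, -0.7]
width: 0.422
grip_force: 0.0
```

```bash
python3 - <<'E'
from h import *
to([.555,-.1295,.0365]); p=cam('wrist'); weights(p); save(p,'w18.png')
for X in([.555,-.1295,.046],[.555,-.1295,.028]): print(w2px(p,X))
a=cam('scene'); weights(a)
E
```

```text
shift [ 0.0011 -0.0006  0.0932] yaw 128.46 tilt [ 1.9e-03 -4.0e-04 -1.0e+00] t 53.5
weight_50g 0.59 [390. 132. 421. 162.] area 818 px [406.3 144.8] w@1/3h [ 0.5784 -0.0528]
weight_100g 0.91 [336. 252. 361. 290.] area 717 px [348.9 271.2] w@1/3h [ 0.6147 -0.166 ]
weight_100g 0.43 [291. 166. 355. 239.] area 3706 px [320.4 202.5] w@1/3h [ 0.5552 -0.1314]
weight_200g 0.79 [410. 229. 462. 278.] area 1860 px [436.1 254.4] w@1/3h [ 0.6619 -0.1057]
weight_500g 0.69 [289. 166. 357. 238.] area 3685 px [320.2 202.5] w@1/3h [ 0.5535 -0.1295]
[321.60401473 213.90382774]
[321.6529127  205.85115662]
weight_50g 0.69 [393. 251. 400. 265.] area 66 px [395.5 257.6] w@1/3h [ 0.5733 -0.0546]
weight_50g 0.51 [332. 278. 346. 291.] area 134 px [340.5 282.9] w@1/3h [0.4438 0.0236]
weight_100g 0.5 [441. 253. 455. 268.] area 144 px [448.2 260.7] w@1/3h [ 0.6139 -0.1655]
weight_200g 0.63 [419. 233. 435. 252.] area 191 px [428.3 242.8] w@1/3h [ 0.6528 -0.1077]
weight_500g 0.76 [409. 258. 439. 286.] area 593 px [425.5 272.8] w@1/3h [ 0.5449 -0.1325]
weight_500g 0.31 [274. 164. 301. 184.] area 376 px [286.2 173.9] w@1/3h [0.7715 0.3501]
```

>>> drive_tool([
  [0,0,0,0.001,0,0.02,0.42],
  [0,0,0,0,0,0.02,0.42],
  [0,0,0,0,0,0.02,0.42],
  [0,0,0,0,0,0.015,0.42],
  [0,0,0,0,0,0.009,0.42],
  [0,0,0,0,0,0.005,0.42],
  [0,0,0,0,0,0,0.42],
  [0,0,0,0,0,0,0.42],
], force=70)

```text
time: 54.67
tool_pos: [0.5543, -0.1292, 0.0403]
tcp_rot: [1.366, 2.828, 0.0]
wrist_force: [-0.2, -0.4, -0.2]
width: 0.422
grip_force: 0.0
```

>>> drive_tool([
  [0,0,0,0,0,0.001,0.42],
  [0,0,0,0,0,0,0.42],
  [0,0,0,0,0,0,0.42],
  [0,0,0,0,0,0,0.42],
  [0,0,0,0,0,0,0.42],
])

```text
time: 55.08
tool_pos: [0.5542, -0.1292, 0.0393]
tcp_rot: [1.366, 2.828, 0.0]
wrist_force: [0.1, 0.6, 0.4]
width: 0.419
grip_force: 0.0
```

>>> drive_tool([
  [0,0,0,0,0,0.002,0.42],
  [0,0,0,0,0,0.001,0.42],
  [0,0,0,0,0,0,0.42],
  [0,0,0,0,0,0,0.42],
  [0,0,0,0,0,0,0.42],
])

```text
time: 55.5
tool_pos: [0.5538, -0.1291, 0.0357]
tcp_rot: [-1.366, -2.829, 0.0]
wrist_force: [-0.3, -0.6, -0.1]
width: 0.421
grip_force: 0.0
```

>>> drive_tool([
  [0,0,0,0,0,0,0.27],
  [0,0,0,0,0,0,0.1],
  [0,0,0,0,0,0,0],
  [0,0,0,0,0,0,0],
  [0,0,0,0,0,0,0],
  [0,0,0,0,0,0,0],
  [0,0,0,0,0,0,0],
])

```text
time: 56.08
tool_pos: [0.5539, -0.1292, 0.0362]
tcp_rot: [-1.366, -2.829, 0.0]
wrist_force: [-2.0, 0.1, 5.6]
width: 0.19
grip_force: 68.5
```

>>> drive_tool([
  [0,0,0,0,0,-0.005,0],
  [0,0,0,0,0,-0.015,0],
  [0,0,0,0,0,-0.025,0],
  [0,0,0,0,0,-0.03,0],
  [0,0,0,0,0,-0.025,0],
  [0,0,0,0,0,0,0],
  [0,0,0,0,0,0,0],
  [0,0,0,0,0,0,0],
])

```text
time: 56.75
tool_pos: [0.5524, -0.1286, 0.1336]
tcp_rot: [-1.365, -2.826, 0.001]
wrist_force: [0.3, -0.9, -5.2]
width: 0.193
grip_force: 68.9
```

```bash
python3 - <<'E'
from h import *
to([.4905,.2555,.135]); p=cam('wrist'); weights(p)
E
```

```text
shift [ 0.3393  0.1904 -0.0008] yaw 128.44 tilt [-0.0032  0.001  -1.    ] t 56.75
weight_50g 0.71 [390. 134. 425. 165.] area 901 px [407.2 149.1] w@1/3h [ 0.5783 -0.0533]
weight_200g 0.76 [413. 233. 462. 280.] area 1719 px [437. 256.] w@1/3h [ 0.6615 -0.1055]
weight_200g 0.73 [389. 135. 422. 165.] area 871 px [407.1 149. ] w@1/3h [ 0.577  -0.0534]
weight_500g 0.77 [273. 206. 377. 313.] area 5958 px [322.5 252. ] w@1/3h [ 0.5793 -0.1628]
```

>>> drive_tool([
  [0,0,0,0.018,0.0101,0,0],
  [0,0,0,0.032,0.018,0,0],
  [0,0,0,0.032,0.018,0,0],
  [0,0,0,0.032,0.018,0,0],
  [0,0,0,0.032,0.018,0,0],
  [0,0,0,0.032,0.018,0,0],
  [0,0,0,0.032,0.018,0,0],
  [0,0,0,0.032,0.018,0,0],
])

```text
time: 57.67
tool_pos: [0.5091, 0.1466, 0.1352]
tcp_rot: [-1.366, -2.828, 0.001]
wrist_force: [1.5, 0.5, -4.7]
width: 0.19
grip_force: 68.9
```

>>> drive_tool([
  [0,0,0,0.032,0.018,0,0],
  [0,0,0,0.032,0.018,0,0],
  [0,0,0,0.02,0.0111,0,0],
  [0,0,0,0.01,0.0056,0,0],
  [0,0,0,0,0,0,0],
  [0,0,0,0,0,0,0],
  [0,0,0,0,0,0,0],
  [0,0,0,0,0,0,0],
])

```text
time: 58.33
tool_pos: [0.493, 0.2501, 0.1355]
tcp_rot: [-1.368, -2.828, 0.001]
wrist_force: [0.7, -0.6, -5.4]
width: 0.191
grip_force: 68.9
```

```bash
python3 - <<'E'
from h import *
to([.4905,.2555,.0915]); p=cam('wrist'); weights(p); print(w2px(p,[.4905,.2555,.062]))
for k in masks_of(p,'pan_center'): print(k['bbox'],k['score'])
E
```

```text
shift [0.0058 0.0015 0.044 ] yaw 128.36 tilt [-6.e-04 -8.e-04 -1.e+00] t 58.3333
weight_50g 0.96 [144. 327. 171. 352.] area 580 px [154.8 337.5] w@1/3h [0.4521 0.0354]
weight_500g 0.58 [273. 207. 376. 312.] area 6190 px [322.7 252.2] w@1/3h [0.5211 0.2147]
[324.56730894 212.6563687 ]
[237.5, 126.9, 413.1, 275.9] 0.71
```

>>> drive_tool([
  [0,0,0,0.004,0.0015,0.01,0],
  [0,0,0,0.001,0,0.01,0],
  [0,0,0,0,0,0.008,0],
  [0,0,0,0,0,0.004,0],
  [0,0,0,0,0,0.002,0],
  [0,0,0,0,0,0,0],
  [0,0,0,0,0,0,0],
  [0,0,0,0,0,0,0],
])

```text
time: 59.3
tool_pos: [0.4914, 0.2565, 0.1023]
tcp_rot: [1.366, 2.828, 0.001]
wrist_force: [0.1, -0.3, -4.4]
width: 0.19
grip_force: 69.0
```

>>> drive_tool([
  [0,0,0,0,0,0.001,0],
  [0,0,0,0,0,0.001,0],
  [0,0,0,0,0,0,0],
  [0,0,0,0,0,0,0],
  [0,0,0,0,0,0,0],
  [0,0,0,0,0,0,0],
])

```text
time: 59.8
tool_pos: [0.491, 0.2563, 0.1]
tcp_rot: [1.366, 2.829, 0.0]
wrist_force: [0.4, 0.1, -4.7]
width: 0.19
grip_force: 69.0
```

>>> drive_tool([
  [0,0,0,0,0,0.001,0],
  [0,0,0,0,0,0.001,0],
  [0,0,0,0,0,0.001,0],
  [0,0,0,0,0,0.001,0],
  [0,0,0,0,0,0.001,0],
  [0,0,0,0,0,0.001,0],
  [0,0,0,0,0,0,0],
  [0,0,0,0,0,0,0],
])

```text
time: 60.47
tool_pos: [0.4909, 0.2563, 0.0939]
tcp_rot: [-1.366, -2.829, 0.0]
wrist_force: [0.1, -0.1, -3.1]
width: 0.194
grip_force: 69.1
```

>>> drive_tool([
  [0,0,0,0,0,0.0005,0],
  [0,0,0,0,0,0.0005,0],
  [0,0,0,0,0,0.0005,0],
  [0,0,0,0,0,0,0],
  [0,0,0,0,0,0,0],
  [0,0,0,0,0,0,0],
  [0,0,0,0,0,0,0],
  [0,0,0,0,0,0,0],
])

```text
time: 61.13
tool_pos: [0.491, 0.2563, 0.0925]
tcp_rot: [1.366, 2.829, 0.0]
wrist_force: [-1.4, -0.2, -1.5]
width: 0.192
grip_force: 69.3
```

>>> drive_tool([
  [0,0,0,0,0,0.0005,0],
  [0,0,0,0,0,0.0005,0],
  [0,0,0,0,0,0,0],
  [0,0,0,0,0,0,0],
  [0,0,0,0,0,0,0],
])

```text
time: 61.55
tool_pos: [0.491, 0.2563, 0.0915]
tcp_rot: [1.366, 2.829, 0.0]
wrist_force: [-0.5, -0.5, 0.3]
width: 0.193
grip_force: 69.4
```

>>> drive_tool([
  [0,0,0,0,0,0,0.25],
  [0,0,0,0,0,0,0.3],
  [0,0,0,0,0,0,0.42],
  [0,0,0,0,0,0,0.42],
  [0,0,0,0,0,-0.015,0.42],
  [0,0,0,0,0,-0.02,0.42],
  [0,0,0,0,0,-0.01,0.42],
  [0,0,0,0,0,0,0.42],
])

```text
time: 62.22
tool_pos: [0.4933, 0.2574, 0.1396]
tcp_rot: [1.364, 2.825, 0.008]
wrist_force: [0.1, -0.0, 0.1]
width: 0.419
grip_force: 0.0
```

>>> drive_tool([
  [0,0,0,0,0,0,0.42],
  [0,0,0,0,0,0,0.42],
  [0,0,0,0,0,0,0.42],
  [0,0,0,0,0,0,0.42],
  [0,0,0,0,0,0,0.42],
  [0,0,0,0,0,0,0.42],
  [0,0,0,0,0,0,0.42],
  [0,0,0,0,0,0,0.42],
])

```text
time: 62.88
tool_pos: [0.4909, 0.2563, 0.1361]
tcp_rot: [-1.366, -2.829, 0.0]
wrist_force: [0.6, -0.7, 0.4]
width: 0.419
grip_force: 0.0
```

>>> drive_tool([
  [0,0,0,0,0,0,0.42],
  [0,0,0,0,0,0,0.42],
  [0,0,0,0,0,0,0.42],
  [0,0,0,0,0,0,0.42],
  [0,0,0,0,0,0,0.42],
  [0,0,0,0,0,0,0.42],
  [0,0,0,0,0,0,0.42],
  [0,0,0,0,0,0,0.42],
])

```text
time: 63.55
tool_pos: [0.4909, 0.2563, 0.1364]
tcp_rot: [1.366, 2.829, 0.0]
wrist_force: [-0.1, -0.0, -0.1]
width: 0.418
grip_force: 0.0
```

>>> drive_tool([
  [0,0,0,0,0,0,0.42],
  [0,0,0,0,0,0,0.42],
  [0,0,0,0,0,0,0.42],
  [0,0,0,0,0,0,0.42],
  [0,0,0,0,0,0,0.42],
  [0,0,0,0,0,0,0.42],
  [0,0,0,0,0,0,0.42],
  [0,0,0,0,0,0,0.42],
])

```text
time: 64.22
tool_pos: [0.4909, 0.2563, 0.1363]
tcp_rot: [-1.366, -2.829, 0.0]
wrist_force: [0.0, 0.0, -0.8]
width: 0.421
grip_force: 0.0
```

```bash
python3 - <<'E'
from h import *
to([.491,.2563,.0945]); p=cam('wrist'); weights(p); print(w2px(p,[.4905,.2555,.074])); save(p,'w19.png')
a=cam('scene'); weights(a)
E
```

```text
shift [-0.0001  0.0001  0.0418] yaw 128.44 tilt [-0. -0. -1.] t 64.2167
weight_50g 0.65 [142. 330. 160. 344.] area 195 px [149.1 335.4] w@1/3h [0.4448 0.0397]
weight_100g 0.75 [285. 185. 366. 269.] area 5393 px [322.6 228. ] w@1/3h [0.5071 0.236 ]
weight_500g 0.81 [285. 185. 366. 271.] area 5415 px [322.5 228.1] w@1/3h [0.5052 0.2383]
weight_500g 0.64 [183. 257. 207. 278.] area 426 px [196.7 268.1] w@1/3h [0.4421 0.1395]
[321.17251357 227.02799079]
weight_100g 0.68 [441. 253. 457. 266.] area 159 px [448.5 261. ] w@1/3h [ 0.6134 -0.1664]
weight_200g 0.62 [420. 233. 434. 251.] area 226 px [428.9 241.5] w@1/3h [ 0.6581 -0.1076]
weight_500g 0.82 [243. 210. 270. 236.] area 422 px [259.  221.7] w@1/3h [0.5421 0.2941]
```

>>> drive_tool([
  [0,0,0,0,0,0.014,0.42],
  [0,0,0,0,0,0.014,0.42],
  [0,0,0,0,0,0.009,0.42],
  [0,0,0,0,0,0.004,0.42],
  [0,0,0,0,0,0,0.42],
  [0,0,0,0,0,0,0.42],
  [0,0,0,0,0,0,0.42],
], force=50)

```text
time: 65.3
tool_pos: [0.4915, 0.2566, 0.0961]
tcp_rot: [1.366, 2.828, 0.001]
wrist_force: [0.3, 0.3, -0.5]
width: 0.419
grip_force: 0.0
```

>>> drive_tool([
  [0,0,0,0,0,0,0.32],
  [0,0,0,0,0,0,0.26],
  [0,0,0,0,0,0,0.2],
  [0,0,0,0,0,0,0],
  [0,0,0,0,0,0,0],
  [0,0,0,0,0,0,0],
  [0,0,0,0,0,0,0],
])

```text
time: 65.88
tool_pos: [0.4912, 0.2564, 0.0956]
tcp_rot: [1.366, 2.829, 0.001]
wrist_force: [-0.3, -0.6, 1.1]
width: 0.187
grip_force: 48.8
```

>>> drive_tool([
  [0,0,0,0,0,-0.003,0],
  [0,0,0,0,0,-0.005,0],
  [0,0,0,0,0,-0.007,0],
  [0,0,0,0,0,0,0],
  [0,0,0,0,0,0,0],
  [0,0,0,0,0,0,0],
])

```text
time: 66.38
tool_pos: [0.4905, 0.2561, 0.11]
tcp_rot: [-1.366, -2.828, 0.001]
wrist_force: [-0.1, 0.2, -5.4]
width: 0.186
grip_force: 48.9
```

>>> drive_tool([
  [0,0,0,0,0,-0.015,0],
  [0,0,0,0,0,-0.015,0],
  [0,0,0,0,0,0,0],
  [0,0,0,-0.02,-0.0112,0,0],
  [0,0,0,-0.032,-0.018,0,0],
  [0,0,0,-0.032,-0.018,0,0],
  [0,0,0,-0.032,-0.018,0,0],
  [0,0,0,-0.032,-0.018,0,0],
])

```text
time: 67.05
tool_pos: [0.5172, 0.0872, 0.1394]
tcp_rot: [-1.365, -2.829, 0.001]
wrist_force: [1.4, -0.6, -4.7]
width: 0.189
grip_force: 49.5
```

>>> drive_tool([
  [0,0,0,-0.032,-0.018,0,0],
  [0,0,0,-0.032,-0.018,0,0],
  [0,0,0,-0.032,-0.018,0,0],
  [0,0,0,-0.032,-0.018,0,0],
  [0,0,0,-0.032,-0.018,0,0],
  [0,0,0,-0.02,-0.011,0,0],
  [0,0,0,-0.008,-0.005,0,0],
  [0,0,0,0,0,0,0],
])

```text
time: 67.72
tool_pos: [0.5514, -0.1266, 0.1394]
tcp_rot: [-1.37, -2.826, 0.001]
wrist_force: [0.4, 0.5, -3.7]
width: 0.19
grip_force: 49.5
```

>>> drive_tool([
  [0,0,0,0,0,0,0],
  [0,0,0,0,0,0,0],
  [0,0,0,0,0,0,0],
])

```text
time: 67.97
tool_pos: [0.5512, -0.123, 0.1399]
tcp_rot: [-1.364, -2.829, -0.0]
wrist_force: [0.6, -1.0, -5.4]
width: 0.186
grip_force: 49.5
```

```bash
python3 - <<'E'
from h import *
to([.555,-.129,.0407]); p=cam('wrist'); weights(p); save(p,'w20.png')
E
```

```text
shift [-0.0072 -0.0008  0.0992] yaw 128.53 tilt [-9.e-04  7.e-04 -1.e+00] t 67.9667
weight_50g 0.55 [387. 140. 417. 169.] area 772 px [401.7 153.6] w@1/3h [ 0.5781 -0.0529]
weight_500g 0.63 [273. 204. 377. 306.] area 6012 px [322.2 247.9] w@1/3h [ 0.5778 -0.1568]
```

>>> drive_tool([
  [0,0,0,-0.003,0,0.02,0],
  [0,0,0,-0.002,0,0.02,0],
  [0,0,0,0,0,0.02,0],
  [0,0,0,0,0,0.016,0],
  [0,0,0,0,0,0.01,0],
  [0,0,0,0,0,0.005,0],
  [0,0,0,0,0,0.002,0],
  [0,0,0,0,0,0,0],
])

```text
time: 68.88
tool_pos: [0.5551, -0.1284, 0.0476]
tcp_rot: [1.366, 2.829, 0.0]
wrist_force: [-0.1, -1.2, -5.4]
width: 0.188
grip_force: 49.4
```

>>> drive_tool([
  [0,0,0,0,0,0.001,0],
  [0,0,0,0,0,0,0],
  [0,0,0,0,0,0,0],
  [0,0,0,0,0,0,0],
  [0,0,0,0,0,0,0],
  [0,0,0,0,0,0,0],
])

```text
time: 69.38
tool_pos: [0.5549, -0.1285, 0.0466]
tcp_rot: [1.366, 2.829, 0.0]
wrist_force: [0.6, 0.2, -5.9]
width: 0.188
grip_force: 49.4
```

>>> drive_tool([
  [0,0,0,0,0,0.002,0],
  [0,0,0,0,0,0.002,0],
  [0,0,0,0,0,0.001,0],
  [0,0,0,0,0,0.0008,0],
  [0,0,0,0,0,0,0],
  [0,0,0,0,0,0,0],
  [0,0,0,0,0,0,0],
  [0,0,0,0,0,0,0],
])

```text
time: 70.05
tool_pos: [0.5547, -0.1286, 0.0415]
tcp_rot: [-1.366, -2.829, 0.0]
wrist_force: [-5.0, -0.1, 5.6]
width: 0.188
grip_force: 50.8
```

>>> drive_tool([
  [0,0,0,0,0,0,0.25],
  [0,0,0,0,0,0,0.3],
  [0,0,0,0,0,0,0.42],
  [0,0,0,0,0,0,0.42],
  [0,0,0,0,0,-0.015,0.42],
  [0,0,0,0,0,-0.03,0.42],
  [0,0,0,0,0,-0.035,0.42],
  [0,0,0,0,0,-0.02,0.42],
])

```text
time: 70.72
tool_pos: [0.5564, -0.1288, 0.1438]
tcp_rot: [1.364, 2.825, 0.001]
wrist_force: [0.7, -0.8, 0.0]
width: 0.424
grip_force: 0.0
```

>>> drive_tool([
  [0,0,0,0.02,0.0057,0,0],
  [0,0,0,0.034,0.0097,0,0],
  [0,0,0,0.034,0.0097,0,0],
  [0,0,0,0.034,0.0097,0,0],
  [0,0,0,0.034,0.0097,0,0],
  [0,0,0,0.034,0.0097,0,0],
  [0,0,0,0.034,0.0097,0,0],
  [0,0,0,0.034,0.0097,0,0],
], force=30)

```text
time: 71.38
tool_pos: [0.4514, 0.1208, 0.1408]
tcp_rot: [1.366, 2.828, 0.001]
wrist_force: [0.3, 0.6, -0.2]
width: -0.002
grip_force: 0.0
```

>>> drive_tool([
  [0,0,0,0.034,0.0097,0,0],
  [0,0,0,0.015,0.004,0,0],
  [0,0,0,0,0,0,0],
  [0,0,0,0,0,0,0],
  [0,0,0,0,0,0,0],
])

```text
time: 71.8
tool_pos: [0.4327, 0.1659, 0.1407]
tcp_rot: [1.365, 2.829, -0.0]
wrist_force: [0.6, 0.6, -0.4]
width: 0.0
grip_force: 0.0
```

```bash
python3 - <<'E'
from h import *
to([.431,.1725,.048]); p=cam('wrist'); save(p,'w21.png'); print(w2px(p,[.4428,.1576,.051]))
for k in masks_of(p,'switch_ridge'): print(k['bbox'],k['score'])
weights(cam('scene')); weights(cam('side'))
E
```

```text
shift [0.0063 0.0027 0.0926] yaw 128.46 tilt [ 6.e-04 -4.e-04 -1.e+00] t 71.8
[326.02024927 228.12695322]
[314.3, 213.5, 336.3, 239.6] 0.96
weight_50g 0.66 [335. 276. 347. 288.] area 107 px [340.3 282.8] w@1/3h [0.4438 0.0242]
weight_50g 0.64 [392. 251. 401. 266.] area 103 px [394.9 257.3] w@1/3h [ 0.5734 -0.0531]
weight_100g 0.55 [442. 253. 455. 268.] area 153 px [448.3 261. ] w@1/3h [ 0.6132 -0.166 ]
weight_100g 0.46 [232. 207. 289. 245.] area 1170 px [258.5 227.2] w@1/3h [0.5302 0.2887]
weight_200g 0.68 [420. 232. 436. 252.] area 230 px [428.7 241.9] w@1/3h [ 0.6562 -0.1077]
weight_500g 0.71 [411. 261. 438. 284.] area 494 px [425.2 272.1] w@1/3h [ 0.547  -0.1313]
weight_100g 0.5 [406. 307. 422. 326.] area 247 px [412.9 316.3] w@1/3h [ 0.619  -0.1695]
weight_200g 0.79 [400. 274. 419. 293.] area 313 px [410.6 284.8] w@1/3h [ 0.6642 -0.1096]
weight_200g 0.33 [261. 134. 283. 165.] area 489 px [271.3 150.1] w@1/3h [0.6387 0.5105]
weight_500g 0.88 [361. 302. 392. 330.] area 760 px [375.3 315.8] w@1/3h [ 0.5532 -0.1351]
weight_500g 0.7 [412. 203. 441. 245.] area 982 px [424.8 226.1] w@1/3h [0.8093 0.0079]
```

>>> drive_tool([
  [0,0,0,0.0075,0.0025,0.02,0],
  [0,0,0,0,0,0.02,0],
  [0,0,0,0,0,0.02,0],
  [0,0,0,0,0,0.015,0],
  [0,0,0,0,0,0.008,0],
  [0,0,0,0,0,0.003,0],
  [0,0,0,0,0,0,0],
  [0,0,0,0,0,0,0],
])

```text
time: 73.07
tool_pos: [0.4302, 0.174, 0.0552]
tcp_rot: [1.366, 2.828, 0.001]
wrist_force: [-0.2, -0.1, 0.4]
width: -0.002
grip_force: 0.0
```

>>> drive_tool([
  [0,0,0,0,0,0,0],
  [0,0,0,0,0,0,0],
  [0,0,0,0,0,0,0],
  [0,0,0,0,0,0,0],
])

```text
time: 73.4
tool_pos: [0.43, 0.1739, 0.0552]
tcp_rot: [1.366, 2.828, 0.001]
wrist_force: [-0.0, 0.2, -0.2]
width: 0.002
grip_force: 0.0
```

```bash
python3 - <<'E'
from h import *
to([.431,.1725,.048])
E
```

```text
shift [-0.0017 -0.0001  0.0072] yaw 128.44 tilt [ 1.1e-03  4.0e-04 -1.0e+00] t 73.4
```

Lower 7 mm, then push 16 mm to the right.

>>> drive_tool([
  [0,0,0,0,0,0.003,0],
  [0,0,0,0,0,0.002,0],
  [0,0,0,0,0,0.001,0],
  [0,0,0,0,0,0.0005,0],
  [0,0,0,0,0,0,0],
  [0,0,0,0,0,0,0],
  [0,0,0,0,0,0,0],
])

```text
time: 73.98
tool_pos: [0.4296, 0.1738, 0.0481]
tcp_rot: [1.366, 2.829, -0.0]
wrist_force: [0.1, 0.7, 0.4]
width: -0.001
grip_force: 0.0
```

>>> drive_tool([
  [0,0,0,-0.003,0,0,0],
  [0,0,0,-0.003,0,0,0],
  [0,0,0,-0.003,0,0,0],
  [0,0,0,-0.002,0,0,0],
  [0,0,0,-0.002,0,0,0],
  [0,0,0,-0.002,0,0,0],
  [0,0,0,0,0,0,0],
  [0,0,0,0,0,0,0],
])

```text
time: 74.65
tool_pos: [0.4392, 0.1616, 0.0481]
tcp_rot: [1.366, 2.828, -0.0]
wrist_force: [-0.2, -0.3, -0.1]
width: -0.002
grip_force: 0.0
```

>>> drive_tool([
  [0,0,0,0.005,0,0,0],
  [0,0,0,0,0,-0.02,0],
  [0,0,0,0,0,-0.035,0],
  [0,0,0,0,0,-0.035,0],
  [0,0,0,0,0,-0.035,0],
  [0,0,0,0,0,-0.03,0],
  [0,0,0,0,0,0,0],
  [0,0,0,0,0,0,0],
])

```text
time: 75.32
tool_pos: [0.4374, 0.1665, 0.2056]
tcp_rot: [1.364, 2.825, 0.006]
wrist_force: [-1.0, 0.1, -0.7]
width: 0.001
grip_force: 0.0
```

```bash
python3 - <<'E'
from h import *
to([0,0,0]); p=cam('wrist'); print(w2px(p,[.449,.1498,.051]))
for k in masks_of(p,'switch_ridge'): print(k['bbox'],k['score'])
b=cam('side'); print(w2px(b,[.449,.1498,.051]))
x=[cv2.resize(p['color'][100:300,220:420],(400,400)),cv2.resize(b['color'][250:350,330:450],(400,333),interpolation=0)]
x[1]=np.vstack([x[1],np.zeros((67,400,3),np.uint8)])
cv2.imwrite('pics/end.png',np.hstack(x)[:,:,::-1])
E
```

```text
shift [ 0.142  -0.4472  0.203 ] yaw 128.45 tilt [ 0.0054  0.0015 -1.    ] t 75.3167
[320.32201655 208.65225052]
[310.8, 195.3, 330.4, 214.5] 0.62
[262.25801947 234.49475958]
```

View pics/end.png

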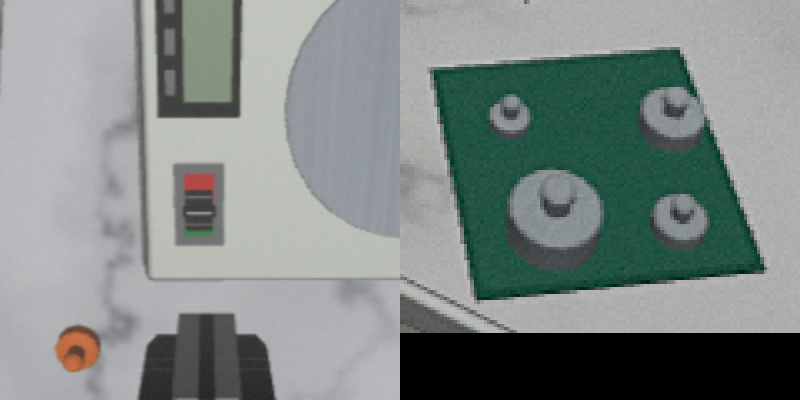

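The mat holds all four weights upright. The switch shows red, but also a thin green sliver, so I measure the slide position against the first picture.

```bash
python3 - <<'E'
from h import *
def prof(img,c,tag):
    u,v=int(c[0]),int(c[1]); g=img[v-30:v+30,u-30:u+30].astype(int)
    red=(g[...,0]-g[...,1]>50); gr=(g[...,1]-g[...,0]>20)&(g[...,1]-g[...,2]>10); s=g.sum(2)/3
    print(tag,'red rows',np.where(red.sum(1)>5)[0]+v-30,'green rows',np.where(gr.sum(1)>4)[0]+v-30,'bright', [(v-30+i,int(s[i,24:36].mean())) for i in range(60)])
to([0,0,0]); p=cam('wrist'); c=w2px(p,[.449,.1498,.051]); print(c); prof(p['color'],c,'now')
for f in(.0,.01):
    print(f,w2px(p,[.449-.621*f,.1498+.784*f,.051]))
w=cv2.imread('pics/w21.png')[:,:,::-1]; prof(w,(326,228),'on')
E
```

```text
shift [ 0.1403 -0.4427  0.2027] yaw 128.45 tilt [-0.0028 -0.001  -1.    ] t 75.4667
[324.59295932 211.68618766]
now red rows [190 191 192 193 194 195 196 197] green rows [218 219 220] bright [(181, 189), (182, 189), (183, 188), (184, 142), (185, 116), (186, 115), (187, 114), (188, 114), (189, 110), (190, 105), (191, 105), (192, 104), (193, 104), (194, 105), (195, 104), (196, 105), (197, 105), (198, 67), (199, 61), (200, 65), (201, 112), (202, 67), (203, 63), (204, 63), (205, 61), (206, 58), (207, 61), (208, 64), (209, 158), (210, 89), (211, 63), (212, 62), (213, 62), (214, 73), (215, 103), (216, 64), (217, 61), (218, 79), (219, 92), (220, 92), (221, 106), (222, 113), (223, 112), (224, 113), (225, 124), (226, 184), (227, 186), (228, 186), (229, 186), (230, 185), (231, 186), (232, 186), (233, 185), (234, 185), (235, 185), (236, 186), (237, 185), (238, 185), (239, 185), (240, 185)]
0.0 [324.59295932 211.68618766]
0.01 [324.62424301 201.64685723]
on red rows [213] green rows [239 240 241 242 243 244 245 246 247 248 249 250] bright [(198, 180), (199, 179), (200, 179), (201, 179), (202, 179), (203, 179), (204, 179), (205, 179), (206, 178), (207, 113), (208, 108), (209, 107), (210, 107), (211, 106), (212, 108), (213, 90), (214, 65), (215, 58), (216, 58), (217, 60), (218, 106), (219, 74), (220, 59), (221, 57), (222, 57), (223, 55), (224, 55), (225, 54), (226, 57), (227, 58), (228, 151), (229, 141), (230, 63), (231, 56), (232, 57), (233, 56), (234, 79), (235, 105), (236, 60), (237, 56), (238, 60), (239, 84), (240, 84), (241, 85), (242, 85), (243, 85), (244, 84), (245, 85), (246, 84), (247, 84), (248, 85), (249, 84), (250, 84), (251, 104), (252, 105), (253, 105), (254, 103), (255, 103), (256, 109), (257, 61)]
```

The slide is still about 2.3 mm short of its right end, so I push a little further.

>>> drive_tool([
  [0,0,0,0.002,0,0.03,0],
  [0,0,0,0,0,0.03,0],
  [0,0,0,0,0,0.03,0],
  [0,0,0,0,0,0.03,0],
  [0,0,0,0,0,0.02,0],
  [0,0,0,0,0,0.008,0],
  [0,0,0,0,0,0,0],
  [0,0,0,0,0,0,0],
])

```text
time: 76.18
tool_pos: [0.434, 0.1673, 0.0545]
tcp_rot: [-1.366, -2.828, 0.002]
wrist_force: [0.9, 0.4, 0.5]
width: -0.007
grip_force: 0.0
```

>>> drive_tool([
  [0,0,0,0,0,0,0],
  [0,0,0,0,0,0,0],
  [0,0,0,0,0,0,0],
  [0,0,0,0,0,0,0],
])

```text
time: 76.52
tool_pos: [0.4355, 0.1678, 0.0563]
tcp_rot: [1.365, 2.827, 0.003]
wrist_force: [0.0, -0.1, -0.1]
width: 0.0
grip_force: 0.0
```

```bash
python3 - <<'E'
from h import *
to([.4411,.1592,.048])
E
```

```text
shift [-0.0102 -0.001   0.0083] yaw 128.44 tilt [ 2.3e-03  8.0e-04 -1.0e+00] t 76.5167
```

>>> drive_tool([
  [0,0,0,0,0,0.003,0],
  [0,0,0,0,0,0.003,0],
  [0,0,0,0,0,0.001,0],
  [0,0,0,0,0,0.0006,0],
  [0,0,0,0,0,0,0],
  [0,0,0,0,0,0,0],
  [0,0,0,0,0,0,0],
  [0,0,0,0,0,0,0],
])

```text
time: 77.18
tool_pos: [0.4346, 0.1675, 0.0475]
tcp_rot: [1.366, 2.829, 0.0]
wrist_force: [0.6, 0.6, 0.5]
width: 0.002
grip_force: 0.0
```

>>> drive_tool([
  [0,0,0,-0.003,0,0,0],
  [0,0,0,-0.003,0,0,0],
  [0,0,0,-0.002,0,0,0],
  [0,0,0,-0.001,0,0,0],
  [0,0,0,-0.001,0,0,0],
  [0,0,0,0,0,0,0],
  [0,0,0,0,0,0,0],
  [0,0,0,0,0,0,0],
])

```text
time: 77.85
tool_pos: [0.4407, 0.1596, 0.0474]
tcp_rot: [-1.366, -2.829, 0.0]
wrist_force: [0.4, 0.1, -0.9]
width: -0.003
grip_force: 0.0
```

```bash
python3 - <<'E'
from h import *
to([.4411,.1592,.048]); print(status.read_state()['wrist_force'])
p=cam('wrist'); g=p['color'].astype(int)
red=(g[...,0]-g[...,1]>50); gr=(g[...,1]-g[...,0]>20)&(g[...,1]-g[...,2]>10)
c=w2px(p,[.449,.1498,.048]).astype(int); print(c)
sl=np.s_[c[1]-60:c[1]+60,c[0]-30:c[0]+30]
print('red',np.where(red[sl].sum(1)>5)[0],'green',np.where(gr[sl].sum(1)>4)[0])
E
```

```text
shift [-0.0006  0.     -0.0006] yaw 128.44 tilt [-1.e-04 -0.e+00 -1.e+00] t 77.85
[ 0.35800787  0.14521797 -0.87397793]
[323 298]
red [] green []
```

>>> drive_tool([
  [0,0,0,-0.0005,0,0,0],
  [0,0,0,-0.0005,0,0,0],
  [0,0,0,0,0,0,0],
  [0,0,0,0,0,0,0],
  [0,0,0,0,0,0,0],
])

```text
time: 78.32
tool_pos: [0.4414, 0.1589, 0.0474]
tcp_rot: [-1.366, -2.829, 0.0]
wrist_force: [0.3, 0.1, -0.4]
width: 0.004
grip_force: 0.0
```

>>> drive_tool([
  [0,0,0,0.006,0,0,0],
  [0,0,0,0,0,-0.02,0],
  [0,0,0,0,0,-0.03,0],
  [0,0,0,0,0,-0.035,0],
  [0,0,0,0,0,-0.035,0],
  [0,0,0,0,0,-0.03,0],
  [0,0,0,0,0,0,0],
  [0,0,0,0,0,0,0],
])

```text
time: 78.98
tool_pos: [0.4392, 0.1644, 0.2001]
tcp_rot: [1.364, 2.825, 0.006]
wrist_force: [-0.7, 0.3, 0.1]
width: 0.0
grip_force: 0.0
```

>>> drive_tool([
  [0,0,0,0,0,0,0],
  [0,0,0,0,0,0,0],
  [0,0,0,0,0,0,0],
  [0,0,0,0,0,0,0],
])

```text
time: 79.32
tool_pos: [0.4366, 0.1633, 0.1958]
tcp_rot: [-1.365, -2.827, 0.003]
wrist_force: [0.0, 0.1, -0.6]
width: 0.001
grip_force: 0.0
```

```bash
python3 - <<'E'
from h import *
p=cam('wrist')
def f(g,c):
    g=g.astype(int); red=(g[...,0]-g[...,1]>50); gr=(g[...,1]-g[...,0]>20)&(g[...,1]-g[...,2]>10)
    sl=np.s_[c[1]-30:c[1]+30,c[0]-30:c[0]+30]; s=(g.sum(2)/3)[sl][:,24:36].mean(1)
    print(c,'red',np.where(red[sl].sum(1)>5)[0]+c[1]-30,'green',np.where(gr[sl].sum(1)>4)[0]+c[1]-30,s.astype(int).tolist())
f(p['color'],w2px(p,[.449,.1498,.051]).astype(int))
f(cv2.imread('pics/w1.png')[:,:,::-1],np.array([277,208]))
E
```

```text
[324 210] red [188 189 190 191 192 193 194 195 196 197 198] green [220] [188, 188, 150, 119, 115, 115, 116, 115, 106, 105, 104, 104, 105, 105, 105, 105, 104, 105, 104, 71, 63, 63, 96, 84, 63, 62, 63, 60, 59, 63, 84, 181, 74, 60, 63, 62, 95, 84, 63, 62, 100, 113, 112, 113, 113, 148, 184, 185, 185, 185, 185, 185, 185, 184, 184, 185, 184, 184, 183, 184]
[277 208] red [190 191 192 193 194 195 196 197 198] green [217] [187, 188, 187, 188, 187, 187, 185, 148, 118, 115, 115, 113, 106, 107, 107, 107, 106, 106, 107, 108, 106, 83, 69, 71, 97, 73, 65, 66, 63, 64, 78, 142, 83, 66, 70, 80, 98, 75, 75, 103, 113, 114, 115, 150, 184, 186, 186, 186, 186, 186, 186, 186, 186, 186, 186, 185, 186, 175, 141, 166]
```

The slide now matches its starting picture: 11 rows of red and only 1 of green. The weights are all on the mat and the arm is clear.

```bash
python3 - <<'E'
from h import *
weights(cam('side')); print(workorder.finish_job())
E
```

```text
weight_50g 0.68 [357. 278. 364. 293.] area 128 px [361.3 284.7] w@1/3h [ 0.578  -0.0547]
weight_100g 0.6 [406. 309. 423. 325.] area 229 px [412.9 316. ] w@1/3h [ 0.6194 -0.1688]
weight_200g 0.52 [399. 275. 421. 293.] area 281 px [410.9 285.1] w@1/3h [ 0.6642 -0.1105]
weight_500g 0.91 [360. 303. 391. 330.] area 682 px [374.8 315.2] w@1/3h [ 0.5531 -0.1335]
the job is handed in; nothing more can be done
None
```

The check is done and handed in, though no verdict came back: the 50, 100, 200 and 500 g weights were each weighed in order, all four are back upright on the mat, and the switch is off.

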